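# Change over the routing cradle: swap finished foot and raw blank, template on its stand

### The arm

A 7-joint arm with a two-finger parallel gripper is mounted at the origin on the work surface. World frame = base frame: x ahead of the robot, y to its left, z up, the work surface at z = 0. Lengths are in mm, angles in degrees, forces in N, time in s.
With the tool pointing down it reaches from about 425 to 825 mm from the base axis. Payload 3.6 kg.
Tool frame: the origin (TCP) lies at the very end of the fingers, on their centre line; the grasp point (between the pads) lies 19 mm behind it; x points along the fingers, y is the direction in which the jaws open and shut, and the axes are right-handed (so a half turn about x gives the same grasp; the last joint's range is limited). The gripper opens to 85 mm and grips with 20 to 120 N. Pads are 22 mm wide; open, the fingers measure 114 mm over their backs; the gripper's body (76 mm by 85 mm) begins 54 mm behind the grasp point. The pads swing forward as they close: fully open they stand 13 mm farther back than shut.
Start: joints at [73.654, 35.231, -0.722, 81.555, 0.464, 63.22, -2.315], TCP at [166.362, -628.32, 231.297] pointing down, gripper open.
Joint ranges: [-178.69, 178.69], [-17.37, 117.87], [-77.05, 75.6], [15.02, 138.74], [-78.02, 258.01], [0.78, 113.62], [-162.83, 162.83]. Speed limits (degrees/s): [159.86, 159.86, 180, 180, 180, 180, 180].

### API

Orientations are given as a 3x3 rotation matrix whose columns are the frame's x, y, z axes.
In Python, from plant import readout, capture, job_done gives the robot as it stands. The module is installed in compiled form; this text tells all that it offers.
- The arm moves only by the shell command python3 -m pendant 'ROWS' [FORCE]. ROWS is JSON, a list of rows, each a list of 7 numbers: the shift along the tool's x, y, z as a fraction of full scale, then the turn, a rotation vector about the tool's x, y, z as a fraction of full scale, then the opening, from 0 (shut) to 1 (fully open). In form: [[dx, dy, dz, wx, wy, wz, jaw], ...]. A call has 1 to 5 rows; each row is the pose to reach, as a shift and turn from the pose commanded when the call began, along the tool's axes at that moment; what a row does not reach only later rows make up. Full scale, the value 1, is 100 cm for a shift and 90 degrees for a turn. A row lasts 1/12 s, in which the tool goes at most 41.7 mm and 7.16 degrees, less where a joint would pass 70% of its speed; a pose out of reach is approached as far as the arm can. A call with a number of a shift or a turn outside -1 to 1 is refused whole. A call with a gripper value outside its range is refused whole. The fingers move at their own pace and stop on an object; FORCE is the grip in N (left out, the last holds). Time passes only in rows, so rows that repeat a pose let the fingers close. It gives the time, the measured TCP pose, the force and the opening at its end, in the units of the state.
- readout.sense(): the state, without advancing time (a new reading comes with each control period).
- capture(name): name is "scene" or "top"; returns a dict with "frame" (384x512x3 uint8, blue, green, red), "range_z" (384x512 float32, mm along the optical axis (not along the pixel's ray), 0 where there is no reading), "mtx" (3x3 intrinsics, pixels), "world_from_camera" (4x4, takes a point from camera to world coordinates). Camera axes: x right, y up, looking along -z (the intrinsics and any distortion apply to the point x, -y, -z); pixel columns grow to the right and rows downward; lengths in mm; the calibration is good to about 2 mm. A picture is of the moment at which its call begins.
- job_done(): hands the job in, once; it reports no verdict.
The state is a dict: "time_s": time; "qpos": joint angles; "qd": joint speeds; "effort": joint torques, N m; "position": TCP position; "eef_rot": TCP orientation; "force": force on the tool from outside, world axes, zero at the start; "moment": the same for the moment, N m; "opening": opening from 0.0 (shut) to 1.0 (fully open).
Only numpy, scipy, OpenCV 4.12 (cv2) and the standard library are available. Lean on these libraries where they do the work, as an engineer would, in place of code of your own. Each camera call takes 0.05 s, during which the arm holds its last target.

### The job

The finished round foot is still in the plywood routing cradle and the next raw square blank is waiting in the steel tray. First clear the cork mat by putting the plywood template centrally on the sloped stand, batten up, flat on its face with one long edge settled against the bottom lip; then swap the foot and the blank, parking one of them on the cleared mat on the way, so that the blank stands upright inside the cradle's corner stops and the foot stands upright inside the tray. Leave the wooden ring, the offcut and the glue bottle where they are, and let go of everything.

Things in the scene. Friction and masses are not known exactly. Their poses are not given: they have to be found in the camera images.
- foot: Finished round wooden furniture foot, 110 g: 58 mm in diameter (straight-sided from 15 to 45 mm above the underside, narrowing to 44 mm at the underside) with a 30 mm round spigot on top, 60 mm high in all. Origin: centre of its underside, z up. Starts upright in the cradle.
- blank: Raw sawn wooden blank, square, 50 x 50 mm and 60 mm high, with a small dark drilled hole in the middle of its top, about 120 g. Origin at the centre of its underside, x and y square to its sides, z up. It starts upright in the steel tray, turned somewhat.
- template: Varnished plywood router template, 160 g, lying on the mat: plate 100 mm (x) by 120 mm (y), 8 mm thick, with two windows, and on its top face a dark grip batten across the middle, 20 mm thick (x), 70 mm long (y), rising 32 mm above the plate. Origin: centre of the plate's underside, z out of the top face. Its long edges run along y; either may go down.
- cradle: Plywood routing cradle, fixed: a base 104 x 104 mm and 12 mm thick with four dark L-shaped corner stops 8 mm high round a square space 74 x 74 mm. Origin at the centre of its underside; the floor on which pieces stand is 12 mm above it, the tops of the stops 20 mm. x and y square to its sides.
- tray: Small bare steel tray, fixed: 92 x 92 mm outside, 84 x 84 mm inside, with a continuous rim 13 mm above the bench. Origin at the centre of its underside; its inner floor is 4 mm above that, so the rim stands 9 mm above the floor. x and y square to its sides.
- mat: Square cork mat, fixed, 130 x 130 mm and 5 mm thick. Origin at the centre of its underside. It holds the template at the start and is the parking place afterwards.
- stand: Fixed wooden stand, 130 mm wide (y). Slippery face 125 mm long, rising to its +x at 25 degrees from its low end at x -60, z 22 mm; there a lip along y stands 12 mm off the face. Origin: centre of underside, z up; its -x (low lip side) looks away from the robot, yaw pi +-0.3. A template on the lip has its origin at x -15, y 0, z 43 mm, y along this y; let go just above, it slides down.
- wood_ring: Bystander: loose wooden ring, 52 mm in diameter with a 16 mm hole, 18 mm high, lying flat. Origin at the centre of its underside. Not to be moved.
- offcut: Bystander: loose pale wooden offcut, 95 mm (its x) x 40 mm and 22 mm high, lying flat. Origin at the centre of its underside. Not to be moved.
- glue: Bystander: loose white plastic glue bottle, 54 mm in diameter and 150 mm high, standing. Origin at the centre of its underside. Not to be moved.

How it is judged (in metres and radians):
On the way, in this order (a step that is already met when the one before it is completed fails the run):
1. the template is let go on the sloped stand, flat on its face and against the lip (x of template in the frame of stand between -0.0197 and -0.0047 m and y of template in the frame of stand between -0.02 and 0.02 m and z of template in the frame of stand between 0.037 and 0.051 m and angle between template's own z axis and vertical between 0.35 and 0.53 rad and angle between the y axis of template and the y axis of stand, either way round below 0.1 rad and contact force between the fingers and template below 0.1 N and linear speed of template below 0.02 m/s), for 0.2 s.
2. the foot or the blank is parked upright on the cork mat and let go (((x of foot in the frame of mat between -0.05 and 0.05 m and y of foot in the frame of mat between -0.05 and 0.05 m and z of foot in the frame of mat between 0.001 and 0.009 m and angle between foot's own z axis and vertical below 0.08 rad and contact force between the fingers and foot below 0.1 N and linear speed of foot below 0.02 m/s) or (x of blank in the frame of mat between -0.05 and 0.05 m and y of blank in the frame of mat between -0.05 and 0.05 m and z of blank in the frame of mat between 0.001 and 0.009 m and angle between blank's own z axis and vertical below 0.08 rad and contact force between the fingers and blank below 0.1 N and linear speed of blank below 0.02 m/s))), for 0.2 s.
3. the other one is set down in its new place and let go (blank in the cradle or foot in the tray) (((x of blank in the frame of cradle between -0.014 and 0.014 m and y of blank in the frame of cradle between -0.014 and 0.014 m and z of blank in the frame of cradle between 0.008 and 0.016 m and angle between blank's own z axis and vertical below 0.08 rad and contact force between the fingers and blank below 0.1 N and linear speed of blank below 0.02 m/s) or (x of foot in the frame of tray between -0.016 and 0.016 m and y of foot in the frame of tray between -0.016 and 0.016 m and z of foot in the frame of tray between 0 and 0.008 m and angle between foot's own z axis and vertical below 0.08 rad and contact force between the fingers and foot below 0.1 N and linear speed of foot below 0.02 m/s))), for 0.2 s.
At the end, for the whole second after the job is handed in: Template flat on the stand's face (20 to 30 degrees), edge within 10 mm of the lip and parallel within 0.1 rad, sideways within 20 mm. Blank upright on the cradle's floor inside the stops (within 14 mm of centre), foot upright on the tray's floor (within 16 mm). All released, at rest (all of step 1 and x of blank in the frame of cradle between -0.014 and 0.014 m and y of blank in the frame of cradle between -0.014 and 0.014 m and z of blank in the frame of cradle between 0.008 and 0.016 m and angle between each of blank, foot's own z axis and vertical below 0.08 rad and contact force between the fingers and blank below 0.1 N and linear speed of each of blank, foot below 0.02 m/s and x of foot in the frame of tray between -0.016 and 0.016 m and y of foot in the frame of tray between -0.016 and 0.016 m and z of foot in the frame of tray between 0 and 0.008 m and contact force between the fingers and foot below 0.1 N); the robot touches nothing.
It fails at once if the wooden ring was moved more than 20 mm (distance of wood_ring from where it was at the start of the episode above 0.02 m).
It fails at once if the offcut was moved more than 20 mm (distance of offcut from where it was at the start of the episode above 0.02 m).
It fails at once if the glue bottle was moved more than 20 mm (distance of glue from where it was at the start of the episode above 0.02 m).
It also fails if it takes over 90 s, if anything falls off the work surface, if the arm or the gripper's body presses on something with over 40 N, if the wrist force passes 120 N, or if a joint passes its speed limit or range.

## Working session

There is one attempt and no reset: what is moved stays moved. The work goes in short steps, Python scripts to look and compute and a shell command to move; the robot and the scene stay as the last step left them, time stands still between calls to the robot, and variables do not carry over. Pictures are saved under pics/ and viewed, and the job is handed in when it is done.

```bash
mkdir -p pics; ls
python3 - <<'E'
from plant import readout, capture
import cv2, numpy as np
s=readout.sense()
for k,v in s.items(): print(k,np.round(v,3).tolist())
for n in ("scene","top"):
    c=capture(n); cv2.imwrite(f"pics/{n}0.png",c["frame"]); np.savez(f"{n}0.npz",**c)
    print(n,np.round(c["mtx"],1).tolist(),np.round(c["world_from_camera"],3).tolist(), c.keys())
E
```

```text
pics
time_s 0.0
qpos [73.654, 35.29, -0.722, 81.645, 0.466, 63.219, -2.313]
qd [-0.006, -0.03, -0.128, -0.021, 0.032, 0.038, 0.04]
effort [0.001, -46.921, 0.259, -17.103, 0.01, 0.01, 0.0]
position [166.131, -627.588, 230.104]
eef_rot [[-0.001, 0.256, -0.967], [0.003, -0.967, -0.256], [-1.0, -0.003, 0.0]]
force [1.094, 0.342, 0.396]
moment [0.009, 0.079, 0.028]
opening 1.001
scene [[444.4, 0.0, 254.1], [0.0, 444.4, 202.6], [0.0, 0.0, 1.0]] [[0.821, -0.48, 0.309, 955.194], [0.571, 0.696, -0.435, -512.832], [-0.007, 0.534, 0.845, 1023.045], [0.0, 0.0, 0.0, 1.0]] dict_keys(['frame', 'range_z', 'mtx', 'world_from_camera'])
top [[347.3, 0.0, 260.6], [0.0, 347.3, 194.3], [0.0, 0.0, 1.0]] [[-0.026, 0.993, -0.116, 479.372], [-0.999, -0.028, -0.017, 7.419], [-0.02, 0.115, 0.993, 804.655], [0.0, 0.0, 0.0, 1.0]] dict_keys(['frame', 'range_z', 'mtx', 'world_from_camera'])
```

View pics/scene0.png

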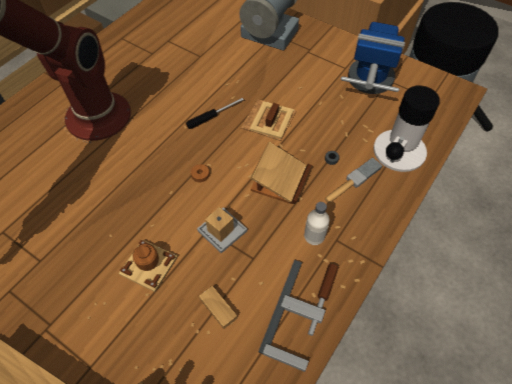

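View pics/top0.png

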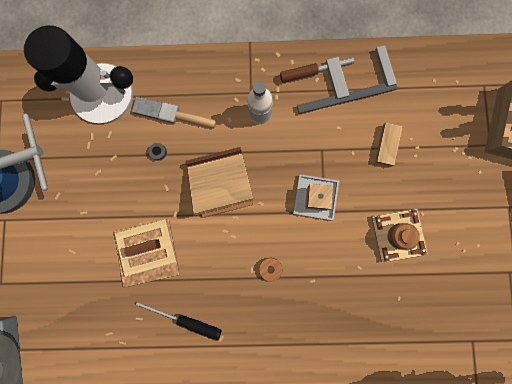

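```bash
cat > h.py <<'E'
import numpy as np, cv2
def cloud(c):
    Z=c["range_z"]; K=c["mtx"]; T=c["world_from_camera"]
    v,u=np.mgrid[0:Z.shape[0],0:Z.shape[1]]
    P=np.stack([(u-K[0,2])/K[0,0]*Z,-(v-K[1,2])/K[1,1]*Z,-Z],-1)
    return P@T[:3,:3].T+T[:3,3]
def plane(c,uv,z):
    K=c["mtx"]; T=c["world_from_camera"]; uv=np.atleast_2d(uv).astype(float)
    d=np.stack([(uv[:,0]-K[0,2])/K[0,0],-(uv[:,1]-K[1,2])/K[1,1],-np.ones(len(uv))],-1)@T[:3,:3].T
    o=T[:3,3]; t=(z-o[2])/d[:,2]
    return o+t[:,None]*d
def proj(c,p):
    K=c["mtx"]; T=c["world_from_camera"]
    q=(np.atleast_2d(p)-T[:3,3])@T[:3,:3]
    return np.stack([K[0,0]*q[:,0]/-q[:,2]+K[0,2],K[1,1]*-q[:,1]/-q[:,2]+K[1,2]],-1)
E
python3 - <<'E'
from h import *
for n in("top","scene"):
    c=dict(np.load(f"{n}0.npz")); W=cloud(c); z=W[...,2]
    print(n,(c["range_z"]==0).mean(), np.median(z[150:350,150:450]))
    bench=z[(np.abs(z)<15)]
    print(bench.std())
    if n=="top":
        # plane residual fit
        m=(np.abs(z)<15); A=np.c_[W[m][:,:2],np.ones(m.sum())]; print(np.linalg.lstsq(A,W[m][:,2],rcond=None)[0])
        m=((z>-5)&(c["range_z"]>0)); im=np.clip((z)*2+40,0,255).astype(np.uint8)
        cv2.imwrite("pics/topz.png",cv2.resize(cv2.applyColorMap(im[120:300,100:450],cv2.COLORMAP_JET),(800,411),interpolation=0))
        cv2.imwrite("pics/topc.png",cv2.resize(c["frame"][120:300,100:450],(800,411),interpolation=cv2.INTER_CUBIC))
E
```

```text
top 0.0041656494140625 0.8133394429763712
2.666020288961907
[2.59199932e-05 1.18160782e-04 8.69190931e-01]
scene 0.004124959309895833 1.6460456891934427
2.7740072737890866
```

View pics/topc.png

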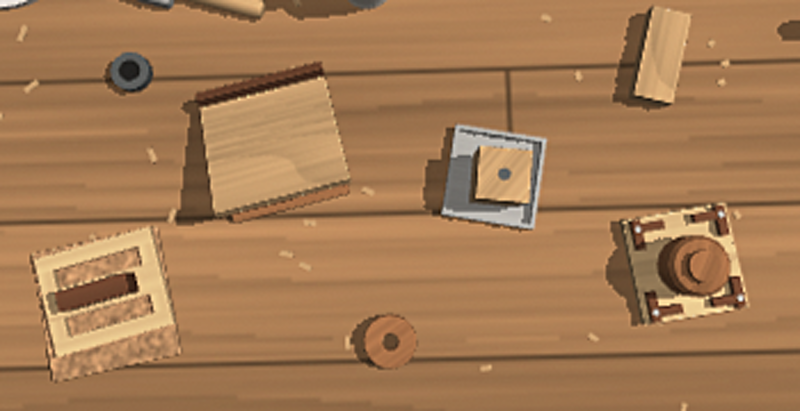

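View pics/topz.png

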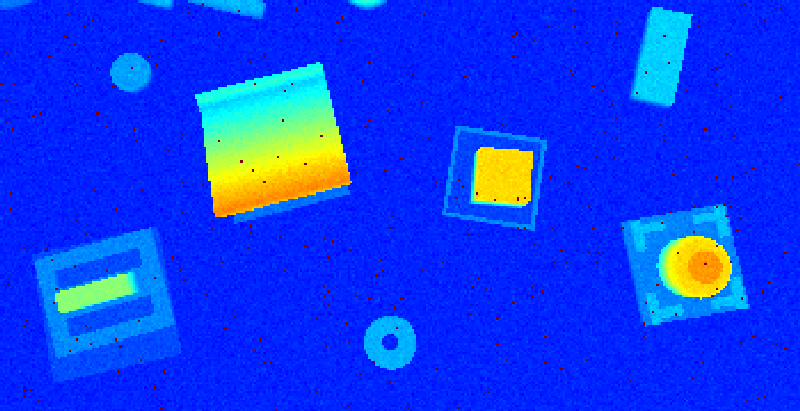

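```bash
cat > m.py <<'E'
from h import *
# u0,u1,v0,v1,z0,z1
R={"batten":(112,182,218,288,37,52),"plate":(112,182,218,288,10,17),"mat+":(110,185,215,290,2.5,60),
"stand":(180,260,140,222,15,100),"standtop":(180,260,140,222,68,90),
"blank":(288,345,170,225,58,70),"tray":(288,345,170,225,9,16),
"cradle":(366,432,203,270,8,23),"stops":(366,432,203,270,17,23),"spigot":(366,432,203,270,66,80),"footall":(366,432,203,270,30,80),
"ring":(255,288,252,285,10,25),"offcut":(372,406,120,170,14,30),"glue":(240,280,80,128,20,200)}
def meas(c,name):
    W=cloud(c); u0,u1,v0,v1,a,b=R[name]; S=W[v0:v1,u0:u1]; m=(S[...,2]>a)&(S[...,2]<b)
    mm=cv2.medianBlur(m.astype(np.uint8)*255,3)>0; m&=mm
    p=S[m]; r=cv2.minAreaRect(p[:,:2].astype(np.float32))
    return m.sum(),p,r
if __name__=="__main__":
    c=dict(np.load("top0.npz"))
    for n in R:
        k,p,r=meas(c,n); print(n,k,"rect c",np.round(r[0],1),"size",np.round(r[1],1),"ang",round(r[2],1),"mean",np.round(p.mean(0),1),"zmax",p[:,2].max().round(1))
E
python3 m.py
```

```text
batten 307 rect c [458.  286.5] size [19.9 70.1] ang 14.6 mean [458.  285.7  45.2] zmax 48.7
plate 1301 rect c [458.  286.8] size [ 99.9 121.5] ang 14.4 mean [457.4 284.4  13.4] zmax 17.0
mat+ 3215 rect c [446.8 287.5] size [132.  130.9] ang 11.2 mean [446.  284.1  12.9] zmax 48.7
stand 3236 rect c [603.1 114.3] size [131.3 130.3] ang 13.0 mean [600.9 113.4  48.3] zmax 77.3
standtop 505 rect c [549.3 101.6] size [ 20.7 129.1] ang 13.1 mean [548.2 101.4  71.8] zmax 77.3
blank 547 rect c [ 558.6 -107. ] size [50.1 50.4] ang 83.2 mean [ 558.5 -106.7   64.3] zmax 68.7
tray 289 rect c [ 562.1 -105.1] size [92.2 92.2] ang 79.2 mean [ 563.5 -106.1   13.1] zmax 16.0
cradle 1443 rect c [ 470.9 -288. ] size [103.8 105.1] ang 8.7 mean [ 471.5 -282.2   14.6] zmax 23.0
stops 365 rect c [ 470.7 -288.4] size [100.7  92.7] ang 8.5 mean [ 469.3 -288.3   20.3] zmax 23.0
spigot 184 rect c [ 468.1 -284.2] size [30.  31.2] ang 88.5 mean [ 468.4 -283.    72. ] zmax 76.3
footall 690 rect c [ 468.9 -283. ] size [55.9 56.3] ang 22.6 mean [ 468.8 -277.9   62.2] zmax 76.3
ring 387 rect c [402.1   4.2] size [49.  50.6] ang 88.8 mean [402.6   3.7  18.3] zmax 21.7
offcut 751 rect c [ 679.2 -276.9] size [41.6 95.5] ang 74.3 mean [ 678.5 -276.1   22.1] zmax 26.4
glue 776 rect c [763.1  17.6] size [46.1 52.3] ang 2.5 mean [755.8  16.9  98.3] zmax 152.6
```

```bash
cat > go.py <<'E'
import sys
from h import *
from scipy.spatial.transform import Rotation as Ro
from plant import readout
def down(yaw,tilt=0):
    # tool x down, tool y horizontal at yaw; tilt about tool z
    a=np.radians(yaw); x=np.array([0,0,-1.]); y=np.array([np.cos(a),np.sin(a),0])
    R=np.c_[x,y,np.cross(x,y)]
    return R@Ro.from_rotvec([0,0,np.radians(tilt)]).as_matrix()
def to(p,R):
    s=readout.sense(); r=np.array(s["eef_rot"]); d=r.T@(np.array(p)-s["position"])
    w=Ro.from_matrix(r.T@R).as_rotvec(degrees=True)
    print("t",round(s["time_s"],2),"pos",np.round(s["position"],1),"yaw",round(np.degrees(np.arctan2(r[1,1],r[0,1])),1),"F",np.round(s["force"],1),"open",round(s["opening"],3),"q",np.round(s["qpos"],0))
    print("shift",np.round(d/1000,4)," turn",np.round(w/90,4)," rows",round(max(np.linalg.norm(d)/41.7,np.linalg.norm(w)/7.16),1))
if __name__=="__main__":
    a=[float(v) for v in sys.argv[1:]]; to(a[:3],down(*a[3:]))
E
python3 - <<'E'
from m import *
c=dict(np.load("top0.npz"))
k,p,r=meas(c,"stand")
p=p[(p[:,2]>32)]; 
for i in range(3):
    A=np.c_[p[:,:2],np.ones(len(p))]; s=np.linalg.lstsq(A,p[:,2],rcond=None)[0]; e=p[:,2]-A@s; p=p[abs(e)<4]
g=np.hypot(s[0],s[1]); print("slope",np.degrees(np.arctan(g)),"yaw",np.degrees(np.arctan2(s[1],s[0])),len(p),e.std())
yaw=np.radians(193.1); ex=np.array([np.cos(yaw),np.sin(yaw)]); ey=np.array([-ex[1],ex[0]])
k,q,r=meas(c,"stand"); xs=q[:,:2]@ex; ys=q[:,:2]@ey
print("y mid",(np.percentile(ys,.3)+np.percentile(ys,99.7))/2, np.ptp(ys), "x",xs.min(),xs.max())
y0=(ys.min()+ys.max())/2
# x where z=50 is stand x 0 (nominal 22+60tan25=49.98)
ctr=p.mean(0); x0=ctr[:2]@ex-(ctr[2]-49.98-0.9)/np.tan(np.radians(25))
x0b=xs.max()-53.3
for x in(x0,x0b): print("origin",np.round(x*ex+y0*ey,1), "template origin",np.round((x-15)*ex+y0*ey,1))
E
python3 go.py 450 -500 240 -45
```

```text
slope 24.675950339495795 yaw -166.91658820861898 2296 1.1693738886103786
y mid 25.726647984428347 130.4159259507478 x -678.9510816116202 -547.6674948532785
origin [593.5 112.1] template origin [608.1 115.5]
origin [591.1 111.5] template origin [605.7 114.9]
t 0.1 pos [ 166.2 -627.7  230.2] yaw -75.2 F [-0.4 -1.1 -0.4] open 1.002 q [74. 35. -1. 82.  0. 63. -2.]
shift [-0.0096 -0.0508 -0.307 ]  turn [-0.3352 -0.0004  0.0014]  rows 7.5
```

```bash
python3 -m pendant '[[-0.01,-0.051,-0.307,-0.335,0,0,1],[-0.01,-0.051,-0.307,-0.335,0,0,1],[-0.01,-0.051,-0.307,-0.335,0,0,1],[-0.01,-0.051,-0.307,-0.335,0,0,1],[-0.01,-0.051,-0.307,-0.335,0,0,1]]' 60; python3 go.py 640 -200 250 -17
```

```text
time_s: 0.52
position: [357.4, -541.6, 237.6]
eef_rot: [[-0.0, 0.71, -0.704], [0.001, -0.704, -0.71], [-1.0, -0.001, -0.0]]
force: [0.5, -0.7, 0.2]
opening: 1.0
t 0.52 pos [ 357.4 -541.6  237.6] yaw -44.8 F [ 0.5 -0.7  0.2] open 1.0 q [60. 35. -9. 81.  6. 64.  5.]
shift [-0.0121 -0.04   -0.4416]  turn [-0.3087 -0.0004  0.0005]  rows 10.6
```

```bash
python3 -m pendant '[[-0.012,-0.04,-0.44,-0.309,0,0,1],[-0.012,-0.04,-0.44,-0.309,0,0,1],[-0.012,-0.04,-0.44,-0.309,0,0,1],[-0.012,-0.04,-0.44,-0.309,0,0,1],[-0.012,-0.04,-0.44,-0.309,0,0,1]]'; python3 go.py 600 100 260 5
```

```text
time_s: 0.93
position: [490.1, -381.2, 243.2]
eef_rot: [[-0.001, 0.956, -0.293], [0.001, -0.293, -0.956], [-1.0, -0.001, -0.001]]
force: [1.4, -0.8, -0.8]
opening: 1.0
t 0.93 pos [ 490.1 -381.2  243.2] yaw -17.0 F [ 1.4 -0.8 -0.8] open 1.0 q [ 46.  33. -17.  85.  10.  63.  10.]
shift [-0.0165 -0.0358 -0.4923]  turn [-0.2447 -0.0005  0.0006]  rows 11.8
```

```bash
python3 go.py 600 100 260 5; echo
```

```text
t 0.93 pos [ 490.1 -381.2  243.2] yaw -17.0 F [ 1.4 -0.8 -0.8] open 1.0 q [ 46.  33. -17.  85.  10.  63.  10.]
shift [-0.0165 -0.0358 -0.4923]  turn [-0.2447 -0.0005  0.0006]  rows 11.8
```

```bash
python3 -m pendant '[[-0.0165,-0.036,-0.492,-0.245,0,0,1],[-0.0165,-0.036,-0.492,-0.245,0,0,1],[-0.0165,-0.036,-0.492,-0.245,0,0,1],[-0.0165,-0.036,-0.492,-0.245,0,0,1],[-0.0165,-0.036,-0.492,-0.245,0,0,1]]'; python3 go.py 580 100 260 14.6
```

```text
time_s: 1.35
position: [536.2, -178.2, 250.3]
eef_rot: [[-0.001, 0.996, 0.085], [0.0, 0.085, -0.996], [-1.0, -0.001, -0.001]]
force: [0.4, 0.3, -0.4]
opening: 1.003
t 1.35 pos [ 536.2 -178.2  250.3] yaw 4.9 F [ 0.4  0.3 -0.4] open 1.003 q [ 32.  28. -24.  94.  13.  61.   9.]
shift [-0.0097  0.0672 -0.2735]  turn [-0.1083 -0.0004  0.0006]  rows 6.8
```

```bash
python3 -m pendant '[[-0.01,0.06,-0.28,-0.108,0,0,1],[-0.01,0.06,-0.28,-0.108,0,0,1],[-0.01,0.06,-0.28,-0.108,0,0,1],[-0.01,0.06,-0.28,-0.108,0,0,1],[-0.01,0.06,-0.28,-0.108,0,0,1]]'; python3 go.py 458 286.6 200 14.6
```

```text
time_s: 1.77
position: [562.4, 28.2, 257.6]
eef_rot: [[-0.001, 0.968, 0.251], [-0.0, 0.251, -0.968], [-1.0, -0.001, 0.0]]
force: [0.7, -0.1, -0.3]
opening: 1.003
t 1.77 pos [562.4  28.2 257.6] yaw 14.5 F [ 0.7 -0.1 -0.3] open 1.003 q [ 13.  28. -28.  94.  15.  62.  -5.]
shift [ 0.0577 -0.0361 -0.2763]  turn [-0.0007  0.      0.0006]  rows 6.8
```

```bash
python3 -m pendant '[[0.058,-0.036,-0.276,0,0,0,1],[0.058,-0.036,-0.276,0,0,0,1],[0.058,-0.036,-0.276,0,0,0,1],[0.058,-0.036,-0.276,0,0,0,1],[0.058,-0.036,-0.276,0,0,0,1]]'; python3 go.py 458 286.6 120 14.6
```

```text
time_s: 2.18
position: [485.3, 216.9, 214.8]
eef_rot: [[-0.0, 0.968, 0.251], [-0.0, 0.251, -0.968], [-1.0, -0.001, 0.0]]
force: [0.2, 0.6, 0.3]
opening: 1.001
t 2.18 pos [485.3 216.9 214.8] yaw 14.5 F [0.2 0.6 0.3] open 1.001 q [ -7.  28. -29. 102.  16.  54. -28.]
shift [ 0.0947 -0.0089 -0.0743]  turn [-0.0007  0.0002  0.0004]  rows 2.9
```

```bash
python3 -m pendant '[[0.095,-0.009,-0.074,0,0,0,1],[0.095,-0.009,-0.074,0,0,0,1],[0.095,-0.009,-0.074,0,0,0,1],[0.095,-0.009,-0.074,0,0,0,1],[0.095,-0.009,-0.074,0,0,0,1]]'; python3 go.py 458 286.6 18 14.6
```

```text
time_s: 2.6
position: [457.0, 285.7, 118.6]
eef_rot: [[-0.004, 0.967, 0.255], [-0.002, 0.255, -0.967], [-1.0, -0.005, 0.001]]
force: [0.5, -0.4, 0.2]
opening: 1.001
t 2.6 pos [457.  285.7 118.6] yaw 14.8 F [ 0.5 -0.4  0.2] open 1.001 q [-18.  36. -25. 107.  21.  43. -40.]
shift [ 0.1006  0.0017 -0.0007]  turn [0.0021 0.0006 0.003 ]  rows 2.4
```

```bash
python3 -m pendant '[[0.1,0.001,-0.001,0,0,0.003,1],[0.1,0.001,-0.001,0,0,0.003,1],[0.1,0.001,-0.001,0,0,0.003,1],[0.1,0.001,-0.001,0,0,0.003,1],[0.1,0.001,-0.001,0,0,0.003,1]]'; python3 go.py 458 286.6 18 14.6
python3 - <<'E'
from h import *; from plant import capture
c=capture("top"); cv2.imwrite("pics/top1.png",cv2.resize(c["frame"][190:320,80:240],(800,650)[:1]+(600,)))
E
```

```text
time_s: 3.02
position: [461.1, 285.3, 20.9]
eef_rot: [[0.005, 0.968, 0.249], [0.001, 0.249, -0.968], [-1.0, 0.005, 0.001]]
force: [0.4, -0.2, 0.3]
opening: 0.996
t 3.02 pos [461.1 285.3  20.9] yaw 14.4 F [ 0.4 -0.2  0.3] open 0.996 q [-22.  44. -19. 110.  27.  30. -46.]
shift [ 0.0029 -0.0027 -0.002 ]  turn [-0.0018  0.0004 -0.0034]  rows 0.1
```

View pics/top1.png

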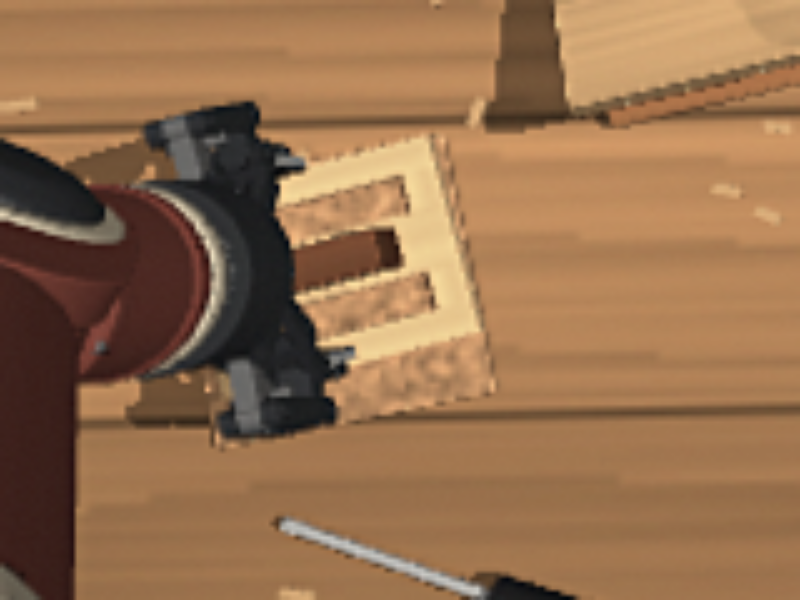

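The view shows the open jaws straddling the dark batten (its free end at about 385,245), fingertips either side of it. I make a small correction, then close.

```bash
python3 -m pendant '[[0.002,-0.003,-0.001,0,0,-0.003,1],[0.002,-0.003,-0.001,0,0,-0.003,0.2],[0.002,-0.003,-0.001,0,0,-0.003,0],[0.002,-0.003,-0.001,0,0,-0.003,0],[0.002,-0.003,-0.001,0,0,-0.003,0]]' 60; python3 -m pendant '[[0,0,0,0,0,0,0],[0,0,0,0,0,0,0],[0,0,0,0,0,0,0]]'; python3 go.py 458 286.6 18 14.6
```

```text
time_s: 3.48
position: [457.0, 286.6, 19.1]
eef_rot: [[0.001, 0.968, 0.251], [0.001, 0.251, -0.968], [-1.0, 0.001, -0.0]]
force: [0.2, 0.0, -0.3]
opening: 0.456
time_s: 3.73
position: [457.0, 286.8, 18.9]
eef_rot: [[0.001, 0.968, 0.251], [0.001, 0.251, -0.968], [-1.0, 0.001, -0.0]]
force: [0.2, -0.6, 3.4]
opening: 0.219
t 3.73 pos [457.  286.8  18.9] yaw 14.6 F [ 0.2 -0.6  3.4] open 0.219 q [-22.  44. -19. 111.  27.  30. -46.]
shift [0.0009 0.0009 0.0005]  turn [-0.0004 -0.0002 -0.0007]  rows 0.0
```

```bash
python3 -m pendant '[[0,0,0,0,0,0,0],[0,0,0,0,0,0,0],[-0.03,0,0,0,0,0,0],[-0.06,0,0,0,0,0,0],[-0.1,0,0,0,0,0,0]]'; python3 go.py 607 115 190 14.6
python3 - <<'E'
from h import *; from plant import capture
c=capture("scene"); cv2.imwrite("pics/s1.png",cv2.resize(c["frame"][50:250,180:380],(600,600)))
E
```

```text
time_s: 4.15
position: [454.7, 284.9, 116.9]
eef_rot: [[-0.006, 0.968, 0.252], [-0.004, 0.252, -0.968], [-1.0, -0.007, 0.002]]
force: [1.5, 0.2, -1.8]
opening: 0.226
t 4.15 pos [454.7 284.9 116.9] yaw 14.6 F [ 1.5  0.2 -1.8] open 0.226 q [-18.  36. -25. 107.  22.  42. -41.]
shift [-0.0734  0.1041  0.2029]  turn [-0.0003  0.0014  0.0045]  rows 5.7
```

View pics/s1.png

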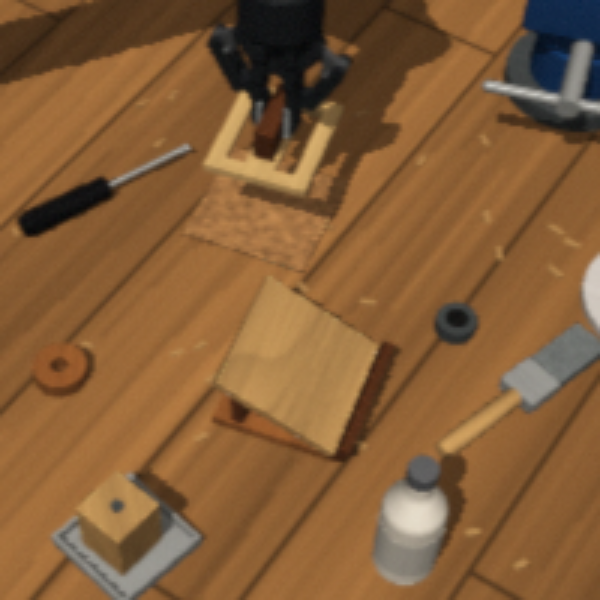

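```bash
cat > st.py <<'E'
from go import *
import sys
up,h=float(sys.argv[1]),float(sys.argv[2]); tilt=float(sys.argv[3]) if len(sys.argv)>3 else -25
a=np.radians(193.1); ex=np.array([np.cos(a),np.sin(a),0]); t=np.radians(25)
s=np.cos(t)*ex+[0,0,np.sin(t)]; n=-np.sin(t)*ex+[0,0,np.cos(t)]
p=np.array([607,115.2,43])+up*s+(h+13.9)*n
print("target",p.round(1)); to(p,down(13.1,tilt))
E
python3 st.py 4 90; python3 -m pendant '[[-0.073,0.104,0.203,0,0,0,0],[-0.073,0.104,0.203,0,0,0,0],[-0.073,0.104,0.203,0,0,0,0],[-0.073,0.104,0.203,0,0,0,0],[-0.073,0.104,0.203,0,0,0,0]]'; python3 st.py 4 90
```

```text
target [646.2 124.3 138.9]
t 4.2 pos [459.1 288.8 125.5] yaw 14.6 F [0.1 1.  4.2] open 0.221 q [-18.  35. -26. 106.  22.  43. -41.]
shift [-0.0127  0.1399  0.2062]  turn [ 0.0165  0.0014 -0.2834]  rows 6.0
time_s: 4.62
position: [589.0, 136.2, 181.6]
eef_rot: [[-0.002, 0.968, 0.251], [-0.001, 0.251, -0.968], [-1.0, -0.002, 0.0]]
force: [0.4, 0.3, -2.4]
opening: 0.223
target [646.2 124.3 138.9]
t 4.62 pos [589.  136.2 181.6] yaw 14.6 F [ 0.4  0.3 -2.4] open 0.223 q [  2.  36. -28.  92.  20.  56. -18.]
shift [0.0426 0.0525 0.0259]  turn [ 0.0159  0.0037 -0.2766]  rows 3.5
```

```bash
python3 -m pendant '[[0.01,0.04,0.026,0.016,0.003,-0.277,0],[0.02,0.05,0.026,0.016,0.003,-0.277,0],[0.03,0.052,0.026,0.016,0.003,-0.277,0],[0.043,0.052,0.026,0.016,0.003,-0.277,0],[0.043,0.052,0.026,0.016,0.003,-0.277,0]]'; python3 st.py 4 40
```

```text
time_s: 5.03
position: [644.1, 125.8, 128.4]
eef_rot: [[-0.423, 0.877, 0.226], [-0.099, 0.204, -0.974], [-0.9, -0.435, 0.001]]
force: [-1.8, -0.4, -4.0]
opening: 0.222
target [625.7 119.5  93.5]
t 5.03 pos [644.1 125.8 128.4] yaw 13.1 F [-1.8 -0.4 -4. ] open 0.222 q [ -3.  57. -24.  60.  17.  92. -12.]
shift [ 0.0398 -0.0023  0.0018]  turn [-0.0004  0.0004  0.0087]  rows 1.0
```

```bash
python3 -m pendant '[[0.02,-0.002,0.002,0,0,0.005,0],[0.04,-0.002,0.002,0,0,0.005,0],[0.04,-0.002,0.002,0,0,0.005,0],[0.04,-0.002,0.002,0,0,0.005,0]]'; python3 st.py 4 15;  python3 - <<'E'
from h import *; from plant import capture
for n in("scene","top"):
    c=capture(n); np.savez(n+"2.npz",**c)
    f=c["frame"]; f=f[110:240,220:380] if n=="scene" else f[100:260,140:340]
    cv2.imwrite(f"pics/{n}2.png",cv2.resize(f,(700,570)))
E
python3 st.py 4 15
```

```text
time_s: 5.37
position: [626.8, 119.6, 103.6]
eef_rot: [[-0.404, 0.886, 0.227], [-0.096, 0.206, -0.974], [-0.91, -0.416, 0.001]]
force: [0.5, -0.1, -1.0]
opening: 0.219
target [615.4 117.1  70.9]
t 5.37 pos [626.8 119.6 103.6] yaw 13.1 F [ 0.5 -0.1 -1. ] open 0.219 q [ -2.  56. -25.  67.  17.  86. -13.]
shift [ 0.0346  0.0029 -0.0003]  turn [ 0.0001  0.0009 -0.005 ]  rows 0.8
target [615.4 117.1  70.9]
t 5.47 pos [628.6 120.4 105.3] yaw 13.1 F [-0.3 -0.7 -2.3] open 0.223 q [ -2.  56. -25.  66.  17.  86. -13.]
shift [0.0369 0.0017 0.0001]  turn [-0.0001  0.0004 -0.008 ]  rows 0.9
```

View pics/scene2.png

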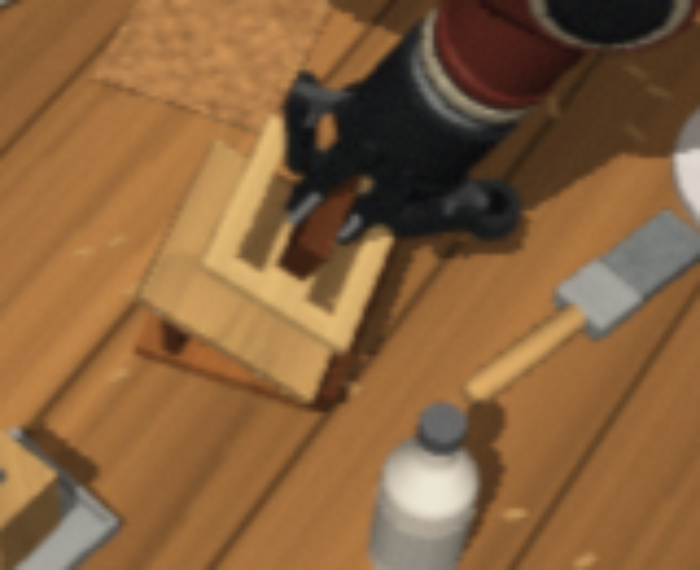

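View pics/top2.png

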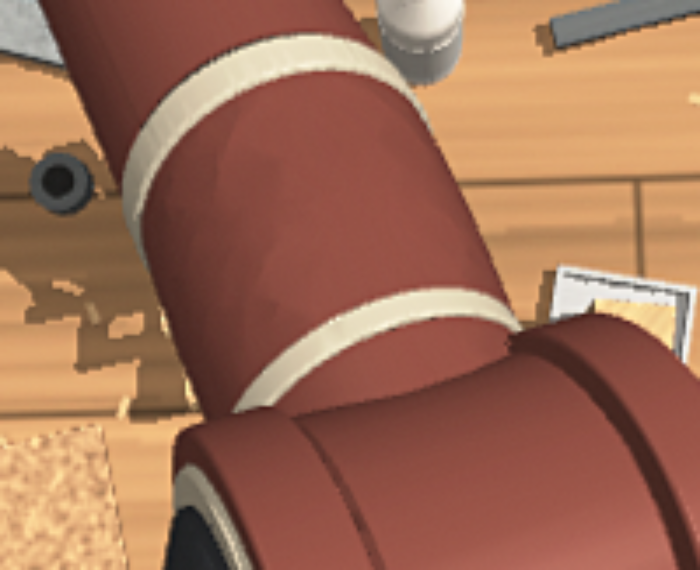

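```bash
python3 -m pendant '[[0.012,0.001,0,0,0,-0.006,0],[0.024,0.002,0,0,0,-0.006,0],[0.035,0.002,0,0,0,-0.006,0],[0.035,0.002,0,0,0,-0.006,0],[0.035,0.002,0,0,0,-0.006,0]]'; python3 st.py 4 3
python3 - <<'E'
from h import *; from plant import capture
c=capture("scene"); np.savez("scene3.npz",**c)
W=cloud(c)
f=c["frame"]; cv2.imwrite("pics/scene3.png",cv2.resize(f[110:240,220:380],(700,570)))
a=np.radians(193.1); ex=np.array([np.cos(a),np.sin(a)]); ey=np.array([-ex[1],ex[0]])
o=np.array([592.3,111.8]); S=W[110:240,220:380]
X=(S[...,:2]-o)@ex; Y=(S[...,:2]-o)@ey; Z=S[...,2]
t=np.radians(25)
n=(-np.sin(t)*(X+60)+np.cos(t)*(Z-22)); s=np.cos(t)*(X+60)+np.sin(t)*(Z-22)
for lo,hi in((-3,4),(15,32)):
    m=(n>lo)&(n<hi)&(abs(Y)<80)&(s>-5)&(s<135)&(f[110:240,220:380,2]>f[110:240,220:380,0].astype(int)+30)
    print(lo,hi,m.sum(),"n med",np.median(n[m]),"s",np.percentile(s[m],[1,99]).round(1),"Y",np.percentile(Y[m],[1,99]).round(1))
    if m.sum()>50: 
        A=np.c_[s[m],Y[m],np.ones(m.sum())]; print(np.degrees(np.linalg.lstsq(A,n[m],rcond=None)[0][:2]))
E
```

```text
time_s: 5.88
position: [615.3, 117.1, 70.7]
eef_rot: [[-0.412, 0.882, 0.227], [-0.097, 0.205, -0.974], [-0.906, -0.423, 0.001]]
force: [0.0, 0.8, -1.9]
opening: 0.222
target [610.4 116.   60. ]
t 5.88 pos [615.3 117.1  70.7] yaw 13.1 F [ 0.   0.8 -1.9] open 0.222 q [ -2.  58. -24.  70.  18.  82. -14.]
shift [ 0.0118 -0.     -0.0001]  turn [-0.0001  0.0006  0.0005]  rows 0.3
-3 4 587 n med 2.1469090615595405 s [ -2.4 123.3] Y [-60.6  66.7]
[-0.09521231 -0.23962103]
15 32 707 n med 23.9579476600059 s [ -3.5 104.7] Y [-55.1  61.4]
[ 0.49454955 -0.36941734]
```

View pics/scene3.png

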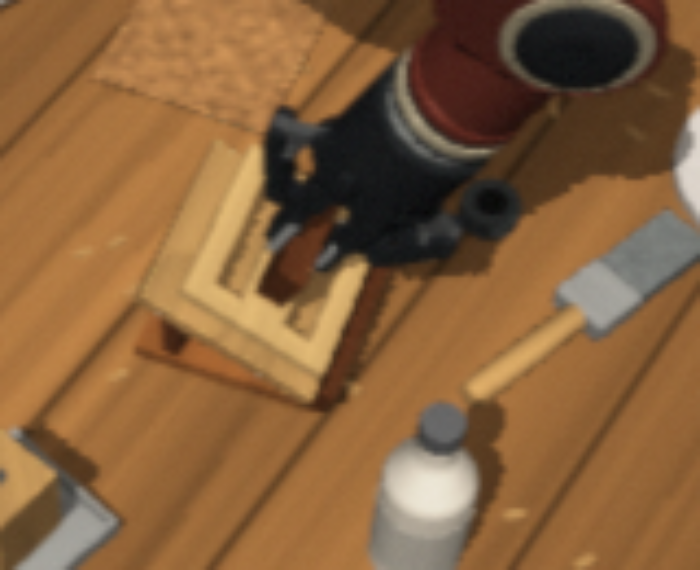

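```bash
python3 -m pendant '[[0.006,0,0,0,0,0,0],[0.012,0,0,0,0,0,0],[0.012,0,0,0,0,0,0],[0.012,0,0,0,0,0,0]]'; python3 st.py 4 2; python3 -m pendant '[[0,0,0,0,0,0,0.3],[0,0,0,0,0,0,0.4],[0,0,0,0,0,0,0.45],[0,0,0,0,0,0,0.45],[0,0,0,0,0,0,0.45]]'; python3 st.py 4 30
```

```text
time_s: 6.27
position: [610.1, 115.8, 59.6]
eef_rot: [[-0.413, 0.882, 0.227], [-0.097, 0.205, -0.974], [-0.906, -0.424, 0.001]]
force: [0.7, 0.1, -1.0]
opening: 0.221
target [610.  115.9  59.1]
t 6.27 pos [610.1 115.8  59.6] yaw 13.1 F [ 0.7  0.1 -1. ] open 0.221 q [ -2.  58. -24.  71.  18.  80. -14.]
shift [ 0.0005  0.0001 -0.0002]  turn [-0.0002  0.0005  0.0008]  rows 0.0
time_s: 6.68
position: [610.6, 116.0, 60.2]
eef_rot: [[-0.411, 0.883, 0.227], [-0.096, 0.205, -0.974], [-0.906, -0.423, 0.001]]
force: [-0.1, 1.1, 0.4]
opening: 0.448
target [621.5 118.6  84.5]
t 6.68 pos [610.6 116.   60.2] yaw 13.1 F [-0.1  1.1  0.4] open 0.448 q [ -2.  58. -24.  71.  18.  80. -14.]
shift [-0.0267 -0.0001 -0.    ]  turn [-0.0001  0.0005 -0.0001]  rows 0.6
```

Released. Settle, retreat along the tool axis, and look.

```bash
python3 -m pendant '[[0,0,0,0,0,0,0.45],[-0.02,0,0,0,0,0,0.45],[-0.05,0,0,0,0,0,0.45],[-0.09,0,0,0,0,0,0.45],[-0.12,0,0,0,0,0,0.45]]'
cat > tp.py <<'E'
from h import *; from plant import capture
import sys
c=capture("scene"); f=c["frame"]; cv2.imwrite(f"pics/{sys.argv[1]}.png",cv2.resize(f[110:240,220:380],(700,570)))
W=cloud(c); a=np.radians(193.1); ex=np.array([np.cos(a),np.sin(a)]); ey=np.array([-ex[1],ex[0]])
o=np.array([592.3,111.8]); S=W[110:240,220:380]
X=(S[...,:2]-o)@ex; Y=(S[...,:2]-o)@ey; Z=S[...,2]; t=np.radians(25)
n=(-np.sin(t)*(X+60)+np.cos(t)*(Z-22))-2; s=np.cos(t)*(X+60)+np.sin(t)*(Z-22)
m=(n>5)&(n<12)&(abs(Y)<80)&(s>1.5)&(s<120)
print(m.sum(),"n med",np.median(n[m]),"s",np.percentile(s[m],[1,99]).round(1),"Y",np.percentile(Y[m],[1,99]).round(1))
print(cv2.minAreaRect(np.c_[s[m],Y[m]].astype(np.float32)))
m=(n>33)&(n<45)&(abs(Y)<60)&(s>20)&(s<80); print("batten",m.sum(),np.median(n[m]),cv2.minAreaRect(np.c_[s[m],Y[m]].astype(np.float32)) if m.sum()>5 else 0)
E
python3 tp.py scene4; python3 go.py 560 -150 240 0
```

```text
time_s: 7.1
position: [660.9, 127.7, 171.3]
eef_rot: [[-0.41, 0.883, 0.226], [-0.096, 0.205, -0.974], [-0.907, -0.421, 0.0]]
force: [0.7, 0.3, 0.2]
opening: 0.448
703 n med 8.703978990553916 s [ 2.1 98.2] Y [-59.8  61.4]
((56.39763259887695, 2.4108200073242188), (111.1035385131836, 126.79873657226562), 1.308549404144287)
batten 181 40.62976339187395 ((48.22169876098633, 1.7391281127929688), (21.032855987548828, 71.34253692626953), 0.7535628080368042)
t 7.15 pos [664.6 129.5 176.6] yaw 13.1 F [2.1 0.1 3.8] open 0.448 q [ -4.  56. -25.  53.  16.  98. -11.]
shift [ 0.0095 -0.1765  0.2487]  turn [0.1427 0.0298 0.2682]  rows 7.3
```

View pics/scene4.png

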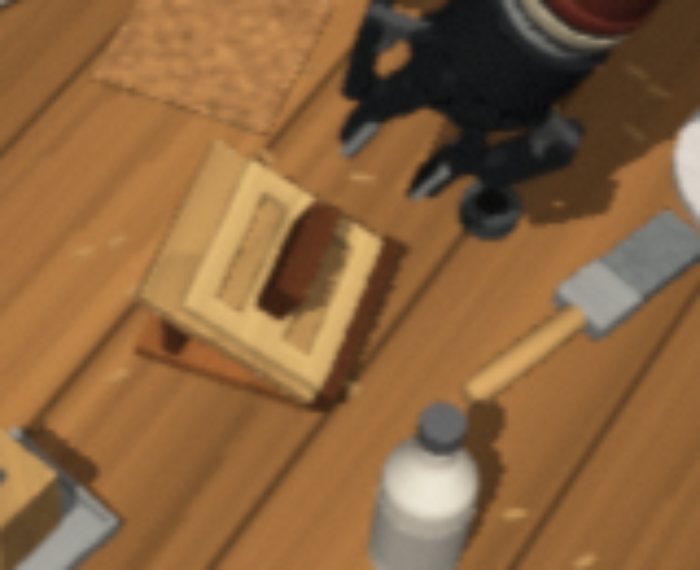

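```bash
python3 go.py 600 -60 250 9
```

```text
t 7.15 pos [664.6 129.5 176.6] yaw 13.1 F [2.1 0.1 3.8] open 0.448 q [ -4.  56. -25.  53.  16.  98. -11.]
shift [-0.0238 -0.1265  0.17  ]  turn [0.0441 0.0086 0.2692]  rows 5.1
```

```bash
python3 -m pendant '[[-0.024,-0.127,0.17,0.044,0.009,0.269,0.6],[-0.024,-0.127,0.17,0.044,0.009,0.269,0.8],[-0.024,-0.127,0.17,0.044,0.009,0.269,1],[-0.024,-0.127,0.17,0.044,0.009,0.269,1],[-0.024,-0.127,0.17,0.044,0.009,0.269,1]]';  python3 go.py 468.6 -283.5 200 8.7
```

```text
time_s: 7.57
position: [595.1, -56.4, 242.7]
eef_rot: [[-0.013, 0.987, 0.158], [-0.007, 0.158, -0.987], [-1.0, -0.014, 0.005]]
force: [-0.7, 0.6, -0.2]
opening: 1.004
t 7.57 pos [595.1 -56.4 242.7] yaw 9.1 F [-0.7  0.6 -0.2] open 1.004 q [ 20.  32. -28.  89.  17.  64.  -3.]
shift [ 0.0459 -0.1601  0.2041]  turn [0.0041 0.0031 0.0087]  rows 6.3
```

```bash
python3 -m pendant '[[0.01,-0.16,0.204,0.004,0.003,0.005,1],[0.02,-0.16,0.204,0.004,0.003,0.005,1],[0.03,-0.16,0.204,0.004,0.003,0.005,1],[0.04,-0.16,0.204,0.004,0.003,0.005,1],[0.045,-0.16,0.204,0.004,0.003,0.005,1]]';  python3 go.py 468.6 -283.5 140 8.7
```

```text
time_s: 7.98
position: [497.9, -235.4, 213.5]
eef_rot: [[-0.005, 0.988, 0.152], [0.0, 0.152, -0.988], [-1.0, -0.004, -0.001]]
force: [-0.1, -0.8, -0.2]
opening: 0.996
t 7.98 pos [ 497.9 -235.4  213.5] yaw 8.7 F [-0.1 -0.8 -0.2] open 0.996 q [ 41.  30. -28.  99.  16.  56.  16.]
shift [ 0.0736 -0.0359  0.0431]  turn [ 0.0003 -0.0005  0.0028]  rows 2.2
```

```bash
python3 -m pendant '[[0.074,-0.036,0.043,0,0,0.002,1],[0.074,-0.036,0.043,0,0,0.002,1],[0.074,-0.036,0.043,0,0,0.002,1],[0.074,-0.036,0.043,0,0,0.002,1]]';  python3 go.py 468.4 -283.8 27 8.7
python3 - <<'E'
from h import *; from plant import capture
c=capture("scene"); cv2.imwrite("pics/s5.png",cv2.resize(c["frame"][180:320,80:240],(700,600)))
E
```

```text
time_s: 8.32
position: [465.8, -283.2, 136.3]
eef_rot: [[-0.01, 0.989, 0.147], [0.004, 0.147, -0.989], [-1.0, -0.009, -0.005]]
force: [0.4, -0.0, 0.7]
opening: 1.003
t 8.32 pos [ 465.8 -283.2  136.3] yaw 8.5 F [ 0.4 -0.   0.7] open 1.003 q [ 45.  35. -25. 105.  20.  46.  18.]
shift [0.1093 0.0035 0.0015]  turn [-0.0028 -0.0033  0.0058]  rows 2.6
```

View pics/s5.png

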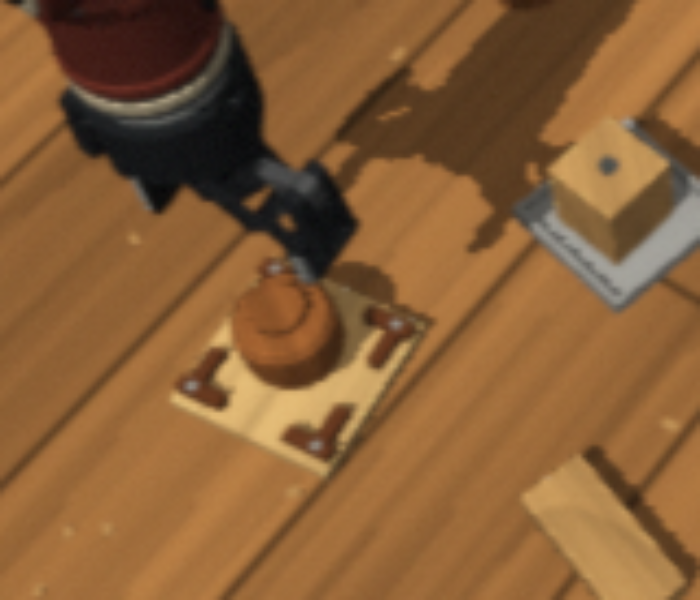

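The jaws hang over the foot (at about 285,330), with the cradle's corner stops clear of both fingers. I descend and close.

```bash
python3 -m pendant '[[0.04,0.003,0.001,0,0,0,1],[0.075,0.003,0.001,0,0,0,1],[0.109,0.002,0.001,0,0,0,1],[0.109,0.002,0.001,0,0,0,1],[0.109,0.002,0.001,0,0,0,1]]';  python3 go.py 468.4 -283.8 27 8.7
```

```text
time_s: 8.78
position: [473.0, -279.9, 30.5]
eef_rot: [[-0.002, 0.988, 0.155], [0.003, 0.155, -0.988], [-1.0, -0.002, -0.004]]
force: [-0.4, -0.4, -0.0]
opening: 0.999
t 8.78 pos [ 473.  -279.9   30.5] yaw 8.9 F [-0.4 -0.4 -0. ] open 0.999 q [ 41.  44. -20. 108.  26.  33.  13.]
shift [ 0.0035 -0.0052  0.0032]  turn [ 0.0026 -0.0023  0.0012]  rows 0.2
```

```bash
python3 -m pendant '[[0.002,-0.005,0.003,0.002,-0.002,0,1],[0.002,-0.005,0.003,0.002,-0.002,0,1]]';  python3 go.py 468.4 -283.8 27 8.7
```

```text
time_s: 8.95
position: [468.1, -286.7, 30.4]
eef_rot: [[0.001, 0.989, 0.149], [-0.004, 0.149, -0.989], [-1.0, 0.0, 0.004]]
force: [-0.0, 0.1, -0.4]
opening: 1.001
t 8.95 pos [ 468.1 -286.7   30.4] yaw 8.5 F [-0.   0.1 -0.4] open 1.001 q [ 42.  44. -19. 109.  26.  32.  13.]
shift [ 0.0034  0.0008 -0.0029]  turn [-0.0017  0.0027 -0.0003]  rows 0.1
```

```bash
python3 -m pendant '[[0.003,0,0,0,0,0,1],[0.003,0,0,0,0,0,1],[0.003,0,0,0,0,0,1]]';  python3 go.py 468.4 -283.8 27 8.7
```

```text
time_s: 9.2
position: [467.1, -286.1, 25.9]
eef_rot: [[-0.001, 0.989, 0.148], [-0.002, 0.148, -0.989], [-1.0, -0.001, 0.002]]
force: [0.7, -0.6, 0.3]
opening: 0.999
t 9.2 pos [ 467.1 -286.1   25.9] yaw 8.5 F [ 0.7 -0.6  0.3] open 0.999 q [ 41.  44. -19. 109.  26.  31.  13.]
shift [-0.0011  0.0016 -0.0021]  turn [-0.0018  0.0013  0.0009]  rows 0.1
```

```bash
python3 -m pendant '[[0,0.002,-0.002,-0.001,0.001,0,1],[0,0.002,-0.002,-0.001,0.001,0,0.8],[0,0.002,-0.002,-0.001,0.001,0,0.6],[0,0.002,-0.002,-0.001,0.001,0,0.4],[0,0.002,-0.002,-0.001,0.001,0,0.2]]' 50; python3 -m pendant '[[0,0,0,0,0,0,0],[0,0,0,0,0,0,0],[0,0,0,0,0,0,0],[0,0,0,0,0,0,0]]';  python3 go.py 468.4 -283.8 27 8.7
```

```text
time_s: 9.62
position: [468.7, -283.4, 25.4]
eef_rot: [[-0.002, 0.989, 0.15], [-0.0, 0.15, -0.989], [-1.0, -0.002, -0.0]]
force: [-0.6, 1.2, 4.6]
opening: 0.664
time_s: 9.95
position: [468.6, -283.4, 25.4]
eef_rot: [[-0.002, 0.989, 0.15], [0.0, 0.15, -0.989], [-1.0, -0.002, -0.0]]
force: [-1.2, 0.8, 5.2]
opening: 0.663
t 9.95 pos [ 468.6 -283.4   25.4] yaw 8.7 F [-1.2  0.8  5.2] open 0.663 q [ 41.  44. -19. 109.  26.  32.  13.]
shift [-0.0016 -0.0003  0.0004]  turn [-0.0005 -0.0002  0.0014]  rows 0.0
```

```bash
python3 -m pendant '[[-0.02,0,0,0,0,0,0],[-0.05,0,0,0,0,0,0],[-0.09,0,0,0,0,0,0],[-0.13,0,0,0,0,0,0],[-0.16,0,0,0,0,0,0]]';  python3 go.py 580 -100 250 10
python3 - <<'E'
from h import *; from plant import capture
c=capture("scene"); cv2.imwrite("pics/s6.png",cv2.resize(c["frame"][120:320,60:260],(600,600)))
E
```

```text
time_s: 10.37
position: [469.2, -283.7, 187.4]
eef_rot: [[-0.001, 0.989, 0.15], [-0.0, 0.15, -0.989], [-1.0, -0.001, 0.0]]
force: [0.8, 0.9, -1.3]
opening: 0.664
t 10.37 pos [ 469.2 -283.7  187.4] yaw 8.6 F [ 0.8  0.9 -1.3] open 0.664 q [ 47.  31. -27. 101.  18.  52.  20.]
shift [-0.0628  0.1371 -0.1649]  turn [-0.015   0.0002  0.0007]  rows 5.4
```

View pics/s6.png

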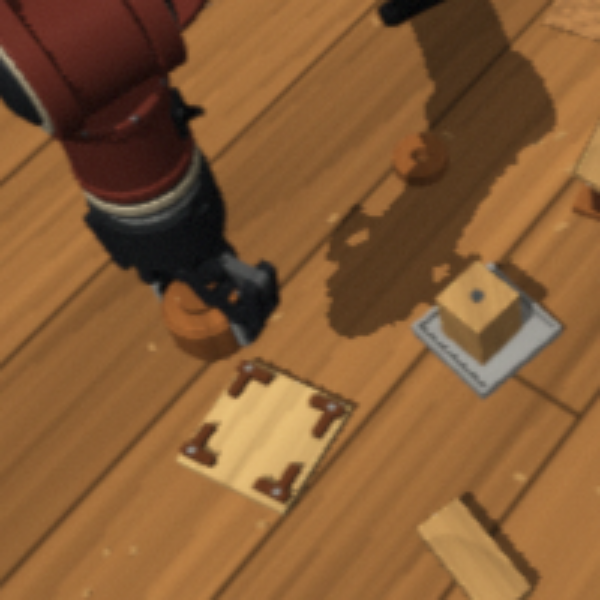

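The foot hangs upright in the jaws at about (205,320) and the cradle is empty. Carrying it to the mat.

```bash
python3 -m pendant '[[-0.063,0.137,-0.165,-0.015,0,0,0],[-0.063,0.137,-0.165,-0.015,0,0,0],[-0.063,0.137,-0.165,-0.015,0,0,0],[-0.063,0.137,-0.165,-0.015,0,0,0],[-0.063,0.137,-0.165,-0.015,0,0,0]]';  python3 go.py 560 90 255 12
```

```text
time_s: 10.83
position: [572.3, -110.9, 243.1]
eef_rot: [[-0.004, 0.985, 0.173], [0.0, 0.173, -0.985], [-1.0, -0.004, -0.001]]
force: [1.2, -1.1, -1.6]
opening: 0.667
t 10.83 pos [ 572.3 -110.9  243.1] yaw 10.0 F [ 1.2 -1.1 -1.6] open 0.667 q [ 27.  31. -29.  91.  16.  62.   4.]
shift [-0.0118  0.0226 -0.2   ]  turn [-0.0226 -0.0006  0.0026]  rows 4.8
```

```bash
python3 -m pendant '[[-0.012,0.02,-0.2,-0.023,0,0,0],[-0.012,0.02,-0.2,-0.023,0,0,0],[-0.012,0.02,-0.2,-0.023,0,0,0],[-0.012,0.02,-0.2,-0.023,0,0,0],[-0.012,0.02,-0.2,-0.023,0,0,0]]';  python3 go.py 450 286 180 12
```

```text
time_s: 11.25
position: [556.0, 91.5, 254.9]
eef_rot: [[-0.004, 0.977, 0.211], [0.001, 0.211, -0.977], [-1.0, -0.004, -0.002]]
force: [0.2, 0.2, -0.8]
opening: 0.66
t 11.25 pos [556.   91.5 254.9] yaw 12.2 F [ 0.2  0.2 -0.8] open 0.66 q [  8.  29. -31.  94.  16.  62. -15.]
shift [ 0.0756 -0.0622 -0.2123]  turn [ 0.0023 -0.0014  0.0024]  rows 5.6
```

```bash
python3 -m pendant '[[0.02,-0.062,-0.212,0,0,0,0],[0.04,-0.062,-0.212,0,0,0,0],[0.06,-0.062,-0.212,0,0,0,0],[0.075,-0.062,-0.212,0,0,0,0],[0.075,-0.062,-0.212,0,0,0,0]]';  python3 go.py 448 287 60 12
```

```text
time_s: 11.67
position: [462.5, 262.1, 192.0]
eef_rot: [[-0.003, 0.978, 0.209], [0.0, 0.209, -0.978], [-1.0, -0.003, -0.001]]
force: [1.0, -0.3, -1.5]
opening: 0.667
t 11.67 pos [462.5 262.1 192. ] yaw 12.1 F [ 1.  -0.3 -1.5] open 0.667 q [-12.  30. -30. 103.  19.  52. -38.]
shift [ 0.132  -0.0086 -0.0273]  turn [ 0.0006 -0.0005  0.0016]  rows 3.2
```

```bash
python3 -m pendant '[[0.02,-0.009,-0.027,0,0,0,0],[0.06,-0.009,-0.027,0,0,0,0],[0.1,-0.009,-0.027,0,0,0,0],[0.132,-0.009,-0.027,0,0,0,0],[0.132,-0.009,-0.027,0,0,0,0]]';  python3 go.py 448 287 19.5 12;  python3 -m pendant '[[0,0,0,0,0,0,0],[0,0,0,0,0,0,0]]';  python3 go.py 448 287 19.5 12
```

```text
time_s: 12.08
position: [444.5, 281.9, 54.7]
eef_rot: [[-0.015, 0.978, 0.21], [-0.009, 0.21, -0.978], [-1.0, -0.016, 0.005]]
force: [-0.1, -0.6, -0.5]
opening: 0.662
t 12.08 pos [444.5 281.9  54.7] yaw 12.1 F [-0.1 -0.6 -0.5] open 0.662 q [-20.  41. -23. 111.  27.  35. -48.]
shift [ 0.0351  0.005  -0.0044]  turn [0.0013 0.0034 0.0102]  rows 0.9
time_s: 12.25
position: [449.7, 286.2, 62.2]
eef_rot: [[-0.001, 0.978, 0.209], [0.002, 0.209, -0.978], [-1.0, -0.001, -0.002]]
force: [-0.1, 0.2, 0.0]
opening: 0.668
t 12.25 pos [449.7 286.2  62.2] yaw 12.1 F [-0.1  0.2  0. ] open 0.668 q [-19.  40. -24. 110.  27.  35. -48.]
shift [ 0.0427 -0.0015 -0.001 ]  turn [ 0.0006 -0.0014  0.0005]  rows 1.0
```

```bash
python3 -m pendant '[[0.012,0,0,0,0,0,0],[0.024,0,0,0,0,0,0],[0.035,0,0,0,0,0,0],[0.038,0,0,0,0,0,0],[0.038,0,0,0,0,0,0]]';  python3 go.py 448 287 19.5 12;  python3 -m pendant '[[0,0,0,0,0,0,0],[0,0,0,0,0,0,0]]';  python3 go.py 448 287 19 12
```

```text
time_s: 12.67
position: [449.1, 285.5, 23.5]
eef_rot: [[-0.002, 0.978, 0.209], [0.001, 0.209, -0.978], [-1.0, -0.002, -0.001]]
force: [0.1, 0.2, -0.8]
opening: 0.662
t 12.67 pos [449.1 285.5  23.5] yaw 12.0 F [ 0.1  0.2 -0.8] open 0.662 q [-21.  44. -21. 111.  29.  30. -50.]
shift [ 0.004  -0.0008 -0.0017]  turn [ 0.0005 -0.0007  0.0013]  rows 0.1
time_s: 12.83
position: [449.3, 285.9, 24.0]
eef_rot: [[-0.001, 0.978, 0.209], [0.001, 0.209, -0.978], [-1.0, -0.001, -0.002]]
force: [0.1, -0.2, -0.7]
opening: 0.661
t 12.83 pos [449.3 285.9  24. ] yaw 12.1 F [ 0.1 -0.2 -0.7] open 0.661 q [-21.  44. -21. 111.  29.  30. -50.]
shift [ 0.005  -0.0011 -0.0013]  turn [ 0.0006 -0.0011  0.0007]  rows 0.1
```

```bash
python3 -m pendant '[[0.002,0,0,0,0,0,0],[0.0045,0,0,0,0,0,0],[0.0045,0,0,0,0,0,0],[0.0045,0,0,0,0,0,0]]';  python3 go.py 448 287 19 12
```

```text
time_s: 13.17
position: [448.8, 285.5, 18.5]
eef_rot: [[-0.003, 0.978, 0.209], [0.0, 0.209, -0.978], [-1.0, -0.003, -0.001]]
force: [0.1, 0.5, 0.1]
opening: 0.661
t 13.17 pos [448.8 285.5  18.5] yaw 12.1 F [0.1 0.5 0.1] open 0.661 q [-22.  44. -21. 112.  29.  30. -51.]
shift [-0.0005 -0.0004 -0.0016]  turn [ 0.0008 -0.0005  0.0017]  rows 0.0
```

```bash
python3 -m pendant '[[0,0,0,0,0,0,0.7],[0,0,0,0,0,0,0.8],[0,0,0,0,0,0,0.9],[0,0,0,0,0,0,1],[0,0,0,0,0,0,1]]';  python3 -m pendant '[[0,0,0,0,0,0,1],[-0.02,0,0,0,0,0,1],[-0.06,0,0,0,0,0,1],[-0.1,0,0,0,0,0,1],[-0.14,0,0,0,0,0,1]]';  python3 -m pendant '[[-0.04,0,0,0,0,0,1],[-0.06,0,0,0,0,0,1]]'; python3 go.py 560 90 250 5
python3 - <<'E'
from h import *; from plant import capture
c=capture("scene"); cv2.imwrite("pics/s7.png",cv2.resize(c["frame"][50:250,180:380],(600,600)))
E
```

```text
time_s: 13.58
position: [448.8, 285.4, 18.6]
eef_rot: [[-0.003, 0.978, 0.209], [0.0, 0.209, -0.978], [-1.0, -0.003, -0.001]]
force: [0.6, 0.8, -0.4]
opening: 0.997
time_s: 14.0
position: [448.5, 285.1, 159.8]
eef_rot: [[-0.004, 0.978, 0.209], [-0.0, 0.209, -0.978], [-1.0, -0.004, -0.001]]
force: [0.8, 0.3, 0.3]
opening: 0.999
time_s: 14.17
position: [450.6, 287.0, 223.6]
eef_rot: [[0.003, 0.978, 0.209], [0.005, 0.209, -0.978], [-1.0, 0.004, -0.004]]
force: [0.7, 0.8, 0.3]
opening: 1.002
t 14.17 pos [450.6 287.  223.6] yaw 12.1 F [0.7 0.8 0.3] open 1.002 q [-14.  28. -32. 101.  17.  55. -40.]
shift [-0.027   0.0659  0.2154]  turn [ 0.0786 -0.0027 -0.0026]  rows 5.4
```

View pics/s7.png

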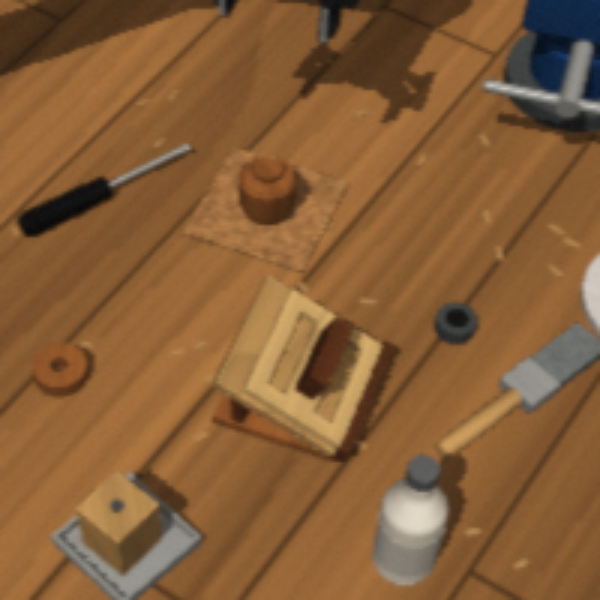

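The foot stands upright on the mat (268,190), template still seated. Next the blank.

```bash
python3 -m pendant '[[-0.027,0.066,0.215,0.079,-0.003,-0.003,1],[-0.027,0.066,0.215,0.079,-0.003,-0.003,1],[-0.027,0.066,0.215,0.079,-0.003,-0.003,1],[-0.027,0.066,0.215,0.079,-0.003,-0.003,1],[-0.027,0.066,0.215,0.079,-0.003,-0.003,1]]';  python3 go.py 558.6 -107 200 -6.8
```

```text
time_s: 14.63
position: [550.4, 102.7, 243.0]
eef_rot: [[-0.007, 0.996, 0.087], [-0.006, 0.087, -0.996], [-1.0, -0.008, 0.005]]
force: [0.0, 0.1, 0.5]
opening: 0.999
t 14.63 pos [550.4 102.7 243. ] yaw 5.0 F [0.  0.1 0.5] open 0.999 q [  6.  29. -29.  95.  16.  61. -23.]
shift [ 0.0441 -0.0096  0.2094]  turn [0.1308 0.0037 0.0046]  rows 5.1
```

```bash
python3 -m pendant '[[0,-0.01,0.209,0.131,0.003,0.003,1],[0.01,-0.01,0.209,0.131,0.003,0.003,1],[0.02,-0.01,0.209,0.131,0.003,0.003,1],[0.03,-0.01,0.209,0.131,0.003,0.003,1],[0.044,-0.01,0.209,0.131,0.003,0.003,1]]';  python3 -m pendant '[[0,0,0,0,0,0,1],[0,0,0,0,0,0,1]]';python3 go.py 558.6 -107 100 -6.8
```

```text
time_s: 15.05
position: [558.7, -99.6, 206.0]
eef_rot: [[0.003, 0.993, -0.121], [-0.002, -0.121, -0.993], [-1.0, 0.003, 0.002]]
force: [1.2, 1.2, 0.4]
opening: 1.004
time_s: 15.22
position: [555.9, -100.1, 202.6]
eef_rot: [[-0.007, 0.992, -0.126], [-0.001, -0.126, -0.992], [-1.0, -0.006, 0.002]]
force: [-0.1, 0.4, 0.2]
opening: 0.998
t 15.22 pos [ 555.9 -100.1  202.6] yaw -7.2 F [-0.1  0.4  0.2] open 0.998 q [ 23.  31. -24.  97.  15.  55. -14.]
shift [0.1026 0.0042 0.0063]  turn [-0.0046  0.0013  0.0041]  rows 2.5
```

```bash
python3 -m pendant '[[0.04,0.004,0.006,-0.004,0.001,0.004,1],[0.075,0.004,0.006,-0.004,0.001,0.004,1],[0.103,0.004,0.006,-0.004,0.001,0.004,1],[0.103,0.004,0.006,-0.004,0.001,0.004,1],[0.103,0.004,0.006,-0.004,0.001,0.004,1]]';  python3 -m pendant '[[0,0,0,0,0,0,1]]';python3 go.py 558.6 -107 21 -6.8
```

```text
time_s: 15.63
position: [560.2, -100.8, 101.2]
eef_rot: [[0.002, 0.994, -0.11], [0.002, -0.11, -0.994], [-1.0, 0.002, -0.002]]
force: [-0.2, 0.3, 0.4]
opening: 1.0
time_s: 15.72
position: [562.3, -101.4, 103.5]
eef_rot: [[0.008, 0.994, -0.111], [0.001, -0.111, -0.994], [-1.0, 0.008, -0.002]]
force: [-0.2, 0.8, 0.3]
opening: 0.997
t 15.72 pos [ 562.3 -101.4  103.5] yaw -6.4 F [-0.2  0.8  0.3] open 0.997 q [ 21.  38. -21. 103.  19.  42. -16.]
shift [ 0.0825 -0.0036  0.0062]  turn [ 0.0049 -0.0012 -0.0049]  rows 2.0
```

```bash
python3 -m pendant '[[0.02,-0.002,0.006,0.003,0,0,1],[0.04,-0.002,0.006,0.003,0,0,1],[0.05,-0.002,0.006,0.003,0,0,1],[0.05,-0.002,0.006,0.003,0,0,1],[0.05,-0.002,0.006,0.003,0,0,1]]';  python3 -m pendant '[[0,0,0,0,0,0,1]]';python3 go.py 558.6 -107 21 -6.8
```

```text
time_s: 16.13
position: [559.2, -108.0, 52.9]
eef_rot: [[0.007, 0.993, -0.117], [0.001, -0.117, -0.993], [-1.0, 0.006, -0.001]]
force: [0.3, -0.0, 0.1]
opening: 1.003
time_s: 16.22
position: [559.6, -108.2, 53.4]
eef_rot: [[0.008, 0.993, -0.117], [0.0, -0.117, -0.993], [-1.0, 0.008, -0.001]]
force: [-1.1, -0.1, 0.9]
opening: 1.002
t 16.22 pos [ 559.6 -108.2   53.4] yaw -6.7 F [-1.1 -0.1  0.9] open 1.002 q [ 21.  42. -19. 105.  22.  36. -18.]
shift [ 0.0324 -0.0014 -0.001 ]  turn [ 0.001  -0.0007 -0.0049]  rows 0.8
```

```bash
python3 -m pendant '[[0.015,-0.001,-0.001,0,0,-0.005,1],[0.03,-0.001,-0.001,0,0,-0.005,1],[0.031,-0.001,-0.001,0,0,-0.005,1],[0.031,-0.001,-0.001,0,0,-0.005,1],[0.031,-0.001,-0.001,0,0,-0.005,1]]';  python3 -m pendant '[[0,0,0,0,0,0,1]]';python3 go.py 558.6 -107 21 -6.8;  python3 - <<'E'
from h import *; from plant import capture
c=capture("scene"); cv2.imwrite("pics/s8.png",cv2.resize(c["frame"][160:290,150:290],(600,557)))
E
```

```text
time_s: 16.63
position: [557.8, -107.4, 21.0]
eef_rot: [[-0.003, 0.993, -0.117], [0.001, -0.117, -0.993], [-1.0, -0.003, -0.001]]
force: [-0.5, -0.2, 0.5]
opening: 1.001
time_s: 16.72
position: [558.1, -107.4, 21.3]
eef_rot: [[-0.002, 0.993, -0.117], [0.001, -0.117, -0.993], [-1.0, -0.002, -0.001]]
force: [-0.1, 0.4, 0.0]
opening: 1.0
t 16.72 pos [ 558.1 -107.4   21.3] yaw -6.7 F [-0.1  0.4  0. ] open 1.0 q [ 20.  45. -17. 106.  23.  33. -19.]
shift [ 0.0003  0.0005 -0.0005]  turn [ 0.0006 -0.0006  0.0014]  rows 0.0
```

View pics/s8.png

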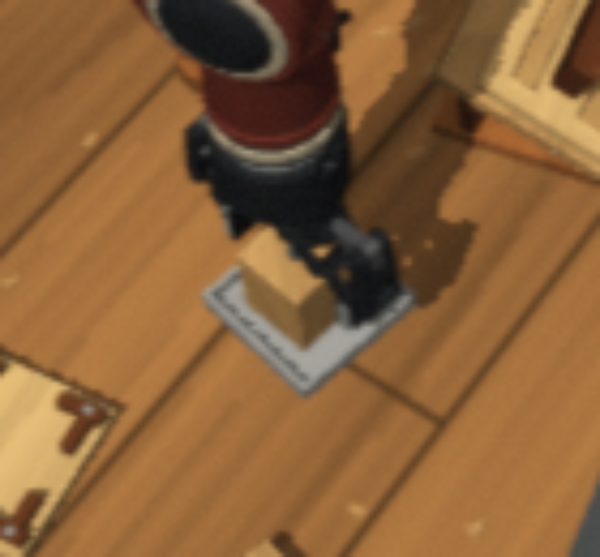

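The jaws straddle the blank (285,285) squarely. Closing and lifting.

```bash
python3 -m pendant '[[0,0,0,0,0,0,0.8],[0,0,0,0,0,0,0.6],[0,0,0,0,0,0,0.4],[0,0,0,0,0,0,0.2],[0,0,0,0,0,0,0]]' 50; python3 -m pendant '[[0,0,0,0,0,0,0],[0,0,0,0,0,0,0],[0,0,0,0,0,0,0]]'; python3 go.py 558.6 -107 21 -6.8; python3 -m pendant '[[-0.02,0,0,0,0,0,0],[-0.05,0,0,0,0,0,0],[-0.09,0,0,0,0,0,0],[-0.12,0,0,0,0,0,0],[-0.12,0,0,0,0,0,0]]';python3 go.py 470.9 -288.2 170 8.7
```

```text
time_s: 17.18
position: [558.0, -107.5, 21.2]
eef_rot: [[-0.002, 0.993, -0.118], [0.001, -0.118, -0.993], [-1.0, -0.002, -0.001]]
force: [-0.1, -0.2, 3.1]
opening: 0.579
time_s: 17.43
position: [558.0, -107.5, 21.2]
eef_rot: [[-0.002, 0.993, -0.117], [0.001, -0.117, -0.993], [-1.0, -0.002, -0.001]]
force: [0.4, 0.8, 5.3]
opening: 0.576
t 17.43 pos [ 558.  -107.5   21.2] yaw -6.7 F [0.4 0.8 5.3] open 0.576 q [ 20.  45. -17. 106.  23.  33. -19.]
shift [ 0.0002  0.0006 -0.0006]  turn [ 0.0006 -0.0005  0.0015]  rows 0.0
time_s: 17.85
position: [561.5, -107.6, 146.3]
eef_rot: [[0.008, 0.993, -0.118], [-0.0, -0.118, -0.993], [-1.0, 0.008, -0.001]]
force: [0.7, 1.4, -0.7]
opening: 0.577
t 17.85 pos [ 561.5 -107.6  146.3] yaw -6.8 F [ 0.7  1.4 -0.7] open 0.577 q [ 23.  35. -23. 101.  18.  47. -15.]
shift [-0.0244 -0.0686  0.19  ]  turn [-1.717e-01  1.000e-04 -4.900e-03]  rows 4.9
```

```bash
python3 -m pendant '[[-0.024,-0.069,0.19,-0.172,0,-0.003,0],[-0.024,-0.069,0.19,-0.172,0,-0.003,0],[-0.024,-0.069,0.19,-0.172,0,-0.003,0],[-0.024,-0.069,0.19,-0.172,0,-0.003,0],[-0.024,-0.069,0.19,-0.172,0,-0.003,0]]';python3 -m pendant '[[0,0,0,0,0,0,0],[0,0,0,0,0,0,0]]'; python3 go.py 470.9 -288.2 60 8.7
```

```text
time_s: 18.27
position: [464.3, -290.7, 163.6]
eef_rot: [[-0.011, 0.989, 0.15], [0.002, 0.15, -0.989], [-1.0, -0.011, -0.003]]
force: [0.4, 0.2, -0.2]
opening: 0.579
time_s: 18.43
position: [464.3, -291.5, 163.4]
eef_rot: [[-0.011, 0.989, 0.145], [0.001, 0.145, -0.989], [-1.0, -0.011, -0.003]]
force: [-0.6, 1.2, -0.7]
opening: 0.579
t 18.43 pos [ 464.3 -291.5  163.4] yaw 8.3 F [-0.6  1.2 -0.7] open 0.579 q [ 48.  33. -29. 102.  20.  50.  18.]
shift [ 0.1033  0.0082 -0.002 ]  turn [-0.0043 -0.0017  0.007 ]  rows 2.5
```

```bash
python3 -m pendant '[[0.03,0.005,-0.002,-0.003,-0.001,0.005,0],[0.06,0.005,-0.002,-0.003,-0.001,0.005,0],[0.085,0.005,-0.002,-0.003,-0.001,0.005,0],[0.1,0.005,-0.002,-0.003,-0.001,0.005,0],[0.1,0.005,-0.002,-0.003,-0.001,0.005,0]]';python3 -m pendant '[[0,0,0,0,0,0,0],[0,0,0,0,0,0,0]]'; python3 go.py 470.9 -288.2 30.5 8.7
```

```text
time_s: 18.85
position: [468.6, -282.1, 60.7]
eef_rot: [[-0.008, 0.987, 0.16], [0.006, 0.16, -0.987], [-1.0, -0.007, -0.007]]
force: [0.4, 0.4, -0.5]
opening: 0.577
time_s: 19.02
position: [472.1, -284.5, 65.4]
eef_rot: [[0.001, 0.987, 0.158], [0.001, 0.158, -0.987], [-1.0, 0.001, -0.001]]
force: [0.9, -0.2, -0.5]
opening: 0.58
t 19.02 pos [ 472.1 -284.5   65.4] yaw 9.1 F [ 0.9 -0.2 -0.5] open 0.58 q [ 44.  41. -24. 107.  26.  37.  13.]
shift [ 0.0349 -0.0018  0.0035]  turn [ 0.0045 -0.0005 -0.0009]  rows 0.8
```

```bash
python3 -m pendant '[[0.01,-0.002,0.0035,0.003,0,0,0],[0.02,-0.002,0.0035,0.003,0,0,0],[0.028,-0.002,0.0035,0.003,0,0,0],[0.03,-0.002,0.0035,0.003,0,0,0],[0.03,-0.002,0.0035,0.003,0,0,0]]';python3 -m pendant '[[0,0,0,0,0,0,0],[0,0,0,0,0,0,0]]'; python3 go.py 470.9 -288.2 29.7 8.7
```

```text
time_s: 19.43
position: [468.8, -288.8, 33.7]
eef_rot: [[-0.002, 0.988, 0.152], [0.002, 0.152, -0.988], [-1.0, -0.002, -0.002]]
force: [-0.3, 0.1, -1.3]
opening: 0.578
time_s: 19.6
position: [469.8, -289.1, 34.9]
eef_rot: [[0.0, 0.988, 0.152], [0.001, 0.152, -0.988], [-1.0, 0.001, -0.001]]
force: [0.1, 0.2, 0.1]
opening: 0.581
t 19.6 pos [ 469.8 -289.1   34.9] yaw 8.7 F [0.1 0.2 0.1] open 0.581 q [ 43.  44. -22. 108.  28.  34.  12.]
shift [ 0.0052  0.0012 -0.0007]  turn [ 0.0005 -0.0004 -0.0004]  rows 0.1
```

```bash
python3 -m pendant '[[0.003,0.001,-0.001,0,0,0,0],[0.0045,0.001,-0.001,0,0,0,0],[0.005,0.001,-0.001,0,0,0,0],[0.005,0.001,-0.001,0,0,0,0]]'; python3 go.py 470.9 -288.2 29.7 8.7;  python3 - <<'E'
from h import *; from plant import capture
c=capture("scene"); cv2.imwrite("pics/s9.png",cv2.resize(c["frame"][200:320,80:220],(700,600)))
E
python3 go.py 470.9 -288.2 29.7 8.7
```

```text
time_s: 19.93
position: [470.2, -287.9, 29.6]
eef_rot: [[-0.0, 0.988, 0.152], [0.001, 0.152, -0.988], [-1.0, -0.0, -0.001]]
force: [0.3, -0.2, -1.4]
opening: 0.577
t 19.93 pos [ 470.2 -287.9   29.6] yaw 8.7 F [ 0.3 -0.2 -1.4] open 0.577 q [ 43.  44. -22. 108.  28.  33.  11.]
shift [-0.0001  0.0006  0.0004]  turn [ 0.0004 -0.0007  0.0002]  rows 0.0
t 19.98 pos [ 470.3 -287.9   29.7] yaw 8.7 F [-0.7 -0.  -0.9] open 0.581 q [ 43.  44. -22. 108.  28.  33.  11.]
shift [-0.      0.0006  0.0004]  turn [ 0.0004 -0.0006  0.0001]  rows 0.0
```

View pics/s9.png

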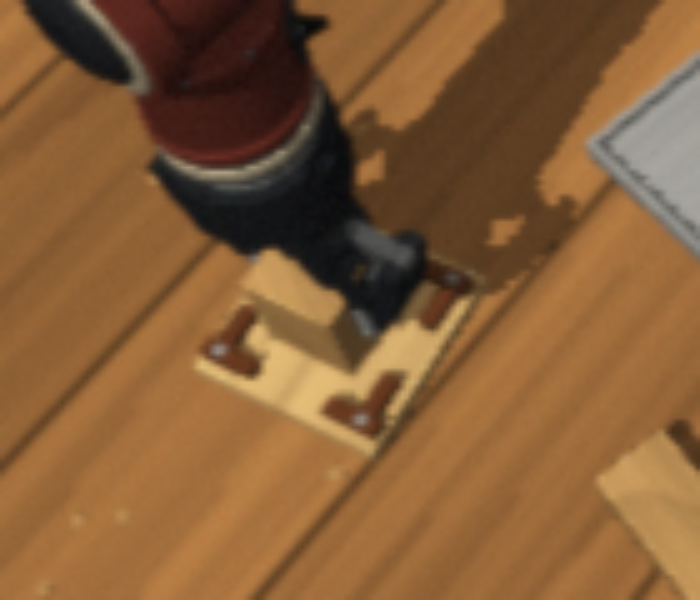

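The blank sits square inside the four stops, just above or on the floor. I lower it by the last half millimetre, release and lift.

```bash
python3 -m pendant '[[0.0005,0,0,0,0,0,0],[0.0005,0,0,0,0,0,0.6],[0.0005,0,0,0,0,0,0.7],[0.0005,0,0,0,0,0,0.85],[0.0005,0,0,0,0,0,1]]'; python3 -m pendant '[[0,0,0,0,0,0,1],[0,0,0,0,0,0,1],[-0.03,0,0,0,0,0,1],[-0.07,0,0,0,0,0,1],[-0.11,0,0,0,0,0,1]]';python3 -m pendant '[[-0.04,0,0,0,0,0,1],[-0.07,0,0,0,0,0,1],[-0.07,0,0,0,0,0,1]]'; python3 go.py 580 -100 250 10;  python3 - <<'E'
from h import *; from plant import capture
c=capture("scene"); np.savez("scene10.npz",**c); cv2.imwrite("pics/s10.png",cv2.resize(c["frame"][200:320,80:220],(700,600)))
W=cloud(c)[200:320,80:220]; m=(W[...,2]>66)&(W[...,2]<85)&(abs(W[...,0]-471)<50)&(abs(W[...,1]+288)<50); p=W[m]
if m.sum()>20: print(m.sum(),cv2.minAreaRect(p[:,:2].astype(np.float32)),np.median(p[:,2]))
E
```

```text
time_s: 20.4
position: [470.4, -288.0, 29.4]
eef_rot: [[0.0, 0.988, 0.152], [0.001, 0.152, -0.988], [-1.0, 0.0, -0.001]]
force: [0.4, 0.3, 1.3]
opening: 0.954
time_s: 20.82
position: [469.4, -287.5, 139.6]
eef_rot: [[-0.003, 0.988, 0.152], [0.003, 0.152, -0.988], [-1.0, -0.002, -0.003]]
force: [1.5, -1.0, 0.7]
opening: 1.001
time_s: 21.07
position: [474.4, -289.3, 216.2]
eef_rot: [[0.012, 0.988, 0.152], [-0.006, 0.152, -0.988], [-1.0, 0.011, 0.008]]
force: [0.4, 1.0, 0.7]
opening: 0.999
t 21.07 pos [ 474.4 -289.3  216.2] yaw 8.7 F [0.4 1.  0.7] open 0.999 q [ 49.  30. -31.  99.  18.  55.  20.]
shift [-0.0336  0.1335 -0.1708]  turn [-0.0141  0.005  -0.0072]  rows 5.3
448 ((470.5835876464844, -287.5897216796875), (52.01005172729492, 51.31499099731445), 8.779900550842285) 73.47442091889292
```

View pics/s10.png

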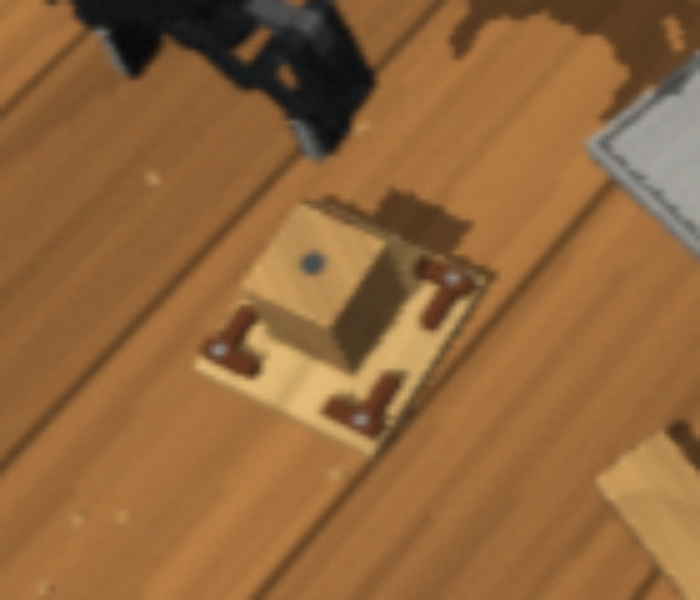

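The blank stands centred in the stops (drilled hole at 313,262; centre 470.6, -287.6). Back to the mat for the foot.

```bash
python3 -m pendant '[[-0.034,0.133,-0.171,-0.014,0.004,-0.006,1],[-0.034,0.133,-0.171,-0.014,0.004,-0.006,1],[-0.034,0.133,-0.171,-0.014,0.004,-0.006,1],[-0.034,0.133,-0.171,-0.014,0.004,-0.006,1],[-0.034,0.133,-0.171,-0.014,0.004,-0.006,1]]';python3 go.py 560 90 250 12
```

```text
time_s: 21.53
position: [570.2, -106.9, 240.3]
eef_rot: [[-0.014, 0.985, 0.173], [0.006, 0.173, -0.985], [-1.0, -0.012, -0.008]]
force: [0.7, -0.8, 0.3]
opening: 0.998
t 21.53 pos [ 570.2 -106.9  240.3] yaw 10.0 F [ 0.7 -0.8  0.3] open 0.998 q [ 28.  32. -32.  92.  18.  63.   2.]
shift [-0.0085  0.0239 -0.1957]  turn [-0.0225 -0.0052  0.0079]  rows 4.7
```

```bash
python3 -m pendant '[[-0.012,0.022,-0.2,-0.022,-0.004,0.004,1],[-0.012,0.022,-0.2,-0.022,-0.004,0.004,1],[-0.012,0.022,-0.2,-0.022,-0.004,0.004,1],[-0.012,0.022,-0.2,-0.022,-0.004,0.004,1],[-0.012,0.022,-0.2,-0.022,-0.004,0.004,1]]';python3 go.py 448.8 285.4 190 12
```

```text
time_s: 21.95
position: [556.0, 95.6, 253.6]
eef_rot: [[-0.006, 0.978, 0.21], [0.001, 0.21, -0.978], [-1.0, -0.006, -0.002]]
force: [1.2, 1.0, 0.1]
opening: 0.997
t 21.95 pos [556.   95.6 253.6] yaw 12.1 F [1.2 1.  0.1] open 0.997 q [  9.  30. -33.  93.  17.  63. -17.]
shift [ 0.0644 -0.0646 -0.2079]  turn [ 0.0014 -0.0015  0.0036]  rows 5.4
```

```bash
python3 -m pendant '[[0.01,-0.065,-0.208,0.001,-0.001,0.003,1],[0.02,-0.065,-0.208,0.001,-0.001,0.003,1],[0.03,-0.065,-0.208,0.001,-0.001,0.003,1],[0.05,-0.065,-0.208,0.001,-0.001,0.003,1],[0.06,-0.065,-0.208,0.001,-0.001,0.003,1]]';python3 -m pendant '[[0,0,0,0,0,0,1],[0,0,0,0,0,0,1]]'; python3 go.py 448.8 285.4 110 12;  python3 - <<'E'
from h import *; from plant import capture
c=capture("scene"); np.savez("scene11.npz",**c); cv2.imwrite("pics/s11.png",cv2.resize(c["frame"][70:170,210:330],(720,600)))
E
```

```text
time_s: 22.37
position: [458.6, 268.1, 205.5]
eef_rot: [[0.003, 0.978, 0.207], [0.001, 0.207, -0.978], [-1.0, 0.003, -0.0]]
force: [0.6, 0.5, 0.5]
opening: 1.001
time_s: 22.53
position: [456.7, 267.5, 203.8]
eef_rot: [[-0.003, 0.977, 0.213], [-0.002, 0.213, -0.977], [-1.0, -0.004, 0.001]]
force: [0.2, -0.5, 0.1]
opening: 1.001
t 22.53 pos [456.7 267.5 203.8] yaw 12.3 F [ 0.2 -0.5  0.1] open 1.001 q [-11.  30. -33. 103.  20.  54. -40.]
shift [ 0.0938 -0.0036 -0.0193]  turn [0.0032 0.0008 0.0023]  rows 2.3
```

View pics/s11.png

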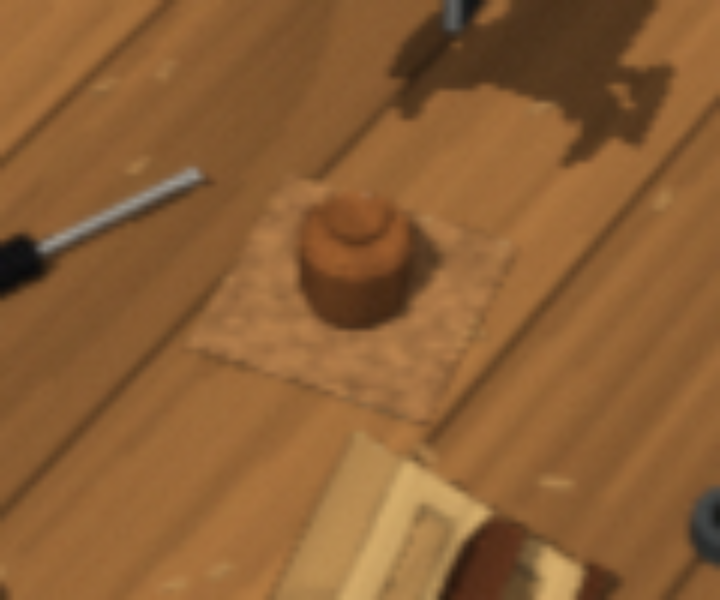

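```bash
python3 - <<'E'
from h import *
c=dict(np.load("scene11.npz")); W=cloud(c)[70:170,210:330]
m=(W[...,2]>61)&(W[...,2]<75)&(np.hypot(W[...,0]-449,W[...,1]-286)<45); p=W[m]
print(m.sum(),cv2.minEnclosingCircle(p[:,:2].astype(np.float32)),np.median(p[:,2]))
E
python3 -m pendant '[[0.03,-0.003,-0.019,0,0,0.002,1],[0.06,-0.003,-0.019,0,0,0.002,1],[0.094,-0.003,-0.019,0,0,0.002,1],[0.094,-0.003,-0.019,0,0,0.002,1],[0.094,-0.003,-0.019,0,0,0.002,1]]';python3 -m pendant '[[0,0,0,0,0,0,1],[0,0,0,0,0,0,1]]'; python3 go.py 448.8 285.4 18.5 12
```

```text
87 ((453.9150390625, 280.40966796875), 22.038612365722656) 65.46312053958718
time_s: 23.0
position: [453.6, 281.5, 110.8]
eef_rot: [[0.002, 0.979, 0.203], [-0.003, 0.203, -0.979], [-1.0, 0.001, 0.003]]
force: [0.3, 0.5, 0.5]
opening: 0.998
time_s: 23.17
position: [455.0, 284.2, 114.1]
eef_rot: [[0.008, 0.979, 0.204], [0.003, 0.204, -0.979], [-1.0, 0.009, -0.001]]
force: [0.6, 0.1, -0.2]
opening: 1.002
t 23.17 pos [455.  284.2 114.1] yaw 11.8 F [ 0.6  0.1 -0.2] open 1.002 q [-16.  36. -29. 108.  26.  42. -47.]
shift [ 0.0955 -0.0067 -0.0023]  turn [-0.0023 -0.0006 -0.0056]  rows 2.3
```

```bash
python3 -m pendant '[[0.02,-0.006,-0.002,0,0,-0.004,1],[0.045,-0.006,-0.002,0,0,-0.004,1],[0.065,-0.006,-0.002,0,0,-0.004,1],[0.075,-0.006,-0.002,0,0,-0.004,1],[0.075,-0.006,-0.002,0,0,-0.004,1]]';python3 -m pendant '[[0,0,0,0,0,0,1],[0,0,0,0,0,0,1]]'; python3 go.py 448.8 285.4 18.5 12
```

```text
time_s: 23.58
position: [447.4, 284.1, 36.5]
eef_rot: [[-0.002, 0.979, 0.205], [-0.002, 0.205, -0.979], [-1.0, -0.002, 0.001]]
force: [0.6, 0.7, 0.4]
opening: 1.002
time_s: 23.75
position: [448.5, 285.5, 38.6]
eef_rot: [[0.001, 0.979, 0.206], [0.001, 0.206, -0.979], [-1.0, 0.002, -0.001]]
force: [-0.3, 0.2, 0.7]
opening: 1.0
t 23.75 pos [448.5 285.5  38.6] yaw 11.9 F [-0.3  0.2  0.7] open 1.0 q [-20.  43. -24. 111.  31.  32. -52.]
shift [0.0201 0.0003 0.0002]  turn [-0.0014 -0.0006 -0.001 ]  rows 0.5
```

```bash
python3 -m pendant '[[0.01,0,0,0,0,0,1],[0.02,0,0,0,0,0,1],[0.02,0,0,0,0,0,1],[0.02,0,0,0,0,0,1]]';  python3 go.py 448.8 285.4 18.5 12; python3 -m pendant '[[0,0,0,0,0,0,0.8],[0,0,0,0,0,0,0.6],[0,0,0,0,0,0,0.4],[0,0,0,0,0,0,0.2],[0,0,0,0,0,0,0]]' 50;  python3 -m pendant '[[0,0,0,0,0,0,0],[0,0,0,0,0,0,0],[0,0,0,0,0,0,0]]'; python3 go.py 448.8 285.4 18.5 12
```

```text
time_s: 24.08
position: [446.9, 284.2, 16.3]
eef_rot: [[-0.003, 0.979, 0.206], [-0.002, 0.206, -0.979], [-1.0, -0.003, 0.001]]
force: [1.1, -0.0, -0.8]
opening: 0.998
t 24.08 pos [446.9 284.2  16.3] yaw 11.9 F [ 1.1 -0.  -0.8] open 0.998 q [-21.  45. -22. 112.  32.  30. -53.]
shift [-0.0022  0.0021 -0.0008]  turn [-0.0012  0.0008  0.0018]  rows 0.1
time_s: 24.5
position: [447.6, 285.0, 17.7]
eef_rot: [[-0.0, 0.979, 0.206], [-0.0, 0.206, -0.979], [-1.0, -0.0, 0.0]]
force: [-0.9, -0.5, 4.8]
opening: 0.66
time_s: 24.75
position: [447.6, 284.9, 17.7]
eef_rot: [[-0.0, 0.979, 0.206], [-0.0, 0.206, -0.979], [-1.0, -0.0, 0.0]]
force: [-1.3, -0.4, 5.9]
opening: 0.665
t 24.75 pos [447.6 284.9  17.7] yaw 11.9 F [-1.3 -0.4  5.9] open 0.665 q [-21.  44. -22. 112.  32.  30. -53.]
shift [-0.0008  0.0013 -0.0002]  turn [-0.0013  0.      0.0002]  rows 0.0
```

```bash
python3 -m pendant '[[-0.02,0,0,0,0,0,0],[-0.05,0,0,0,0,0,0],[-0.09,0,0,0,0,0,0],[-0.13,0,0,0,0,0,0],[-0.17,0,0,0,0,0,0]]'; python3 go.py 560 90 250 2
```

```text
time_s: 25.17
position: [446.9, 284.2, 188.1]
eef_rot: [[-0.003, 0.979, 0.206], [-0.001, 0.206, -0.979], [-1.0, -0.003, 0.001]]
force: [1.8, 0.2, -1.8]
opening: 0.666
t 25.17 pos [446.9 284.2 188.1] yaw 11.9 F [ 1.8  0.2 -1.8] open 0.666 q [-13.  31. -33. 104.  21.  52. -43.]
shift [-0.0619  0.0704  0.2134]  turn [0.11   0.0007 0.0019]  rows 5.6
```

```bash
python3 -m pendant '[[-0.062,0.07,0.213,0.11,0,0.001,0],[-0.062,0.07,0.213,0.11,0,0.001,0],[-0.062,0.07,0.213,0.11,0,0.001,0],[-0.062,0.07,0.213,0.11,0,0.001,0],[-0.062,0.07,0.213,0.11,0,0.001,0]]'; python3 go.py 562.1 -105.2 210 -8
```

```text
time_s: 25.58
position: [548.5, 108.9, 242.8]
eef_rot: [[-0.0, 0.999, 0.035], [-0.001, 0.035, -0.999], [-1.0, -0.0, 0.001]]
force: [0.6, 0.2, -0.6]
opening: 0.66
t 25.58 pos [548.5 108.9 242.8] yaw 2.0 F [ 0.6  0.2 -0.6] open 0.66 q [  6.  29. -31.  95.  17.  60. -28.]
shift [0.033  0.0062 0.2144]  turn [0.111  0.0007 0.0002]  rows 5.2
```

```bash
python3 -m pendant '[[0,0.006,0.214,0.111,0,0,0],[0.01,0.006,0.214,0.111,0,0,0],[0.015,0.006,0.214,0.111,0,0,0],[0.02,0.006,0.214,0.111,0,0,0],[0.03,0.006,0.214,0.111,0,0,0]]'; python3 -m pendant '[[0,0,0,0,0,0,0],[0,0,0,0,0,0,0]]';python3 go.py 562.1 -105.2 80 -8
```

```text
time_s: 26.0
position: [561.7, -96.3, 216.6]
eef_rot: [[0.003, 0.99, -0.14], [-0.001, -0.14, -0.99], [-1.0, 0.003, 0.001]]
force: [1.1, 0.5, -0.3]
opening: 0.669
time_s: 26.17
position: [559.6, -98.1, 213.8]
eef_rot: [[-0.004, 0.989, -0.147], [-0.002, -0.147, -0.989], [-1.0, -0.004, 0.002]]
force: [0.2, 0.8, 0.1]
opening: 0.661
t 26.17 pos [559.6 -98.1 213.8] yaw -8.4 F [0.2 0.8 0.1] open 0.661 q [ 25.  31. -27.  96.  16.  57. -16.]
shift [0.1338 0.004  0.0064]  turn [-0.0049  0.0014  0.0024]  rows 3.2
```

```bash
python3 -m pendant '[[0.03,0.002,0.006,-0.003,0.001,0.001,0],[0.065,0.002,0.006,-0.003,0.001,0.001,0],[0.1,0.002,0.006,-0.003,0.001,0.001,0],[0.134,0.002,0.006,-0.003,0.001,0.001,0],[0.134,0.002,0.006,-0.003,0.001,0.001,0]]'; python3 -m pendant '[[0,0,0,0,0,0,0],[0,0,0,0,0,0,0],[0,0,0,0,0,0,0]]';python3 go.py 562.1 -105.2 40 -8
```

```text
time_s: 26.58
position: [557.2, -97.8, 75.8]
eef_rot: [[-0.012, 0.991, -0.132], [0.004, -0.132, -0.991], [-1.0, -0.012, -0.002]]
force: [-2.3, -0.0, -1.3]
opening: 0.663
time_s: 26.83
position: [564.4, -99.3, 84.5]
eef_rot: [[0.007, 0.991, -0.134], [0.001, -0.134, -0.991], [-1.0, 0.007, -0.002]]
force: [0.5, 0.6, -0.9]
opening: 0.662
t 26.83 pos [564.4 -99.3  84.5] yaw -7.7 F [ 0.5  0.6 -0.9] open 0.662 q [ 22.  40. -23. 103.  22.  40. -21.]
shift [ 0.0445 -0.0018  0.0063]  turn [ 0.0035 -0.0011 -0.0046]  rows 1.1
```

```bash
python3 -m pendant '[[0.015,-0.002,0.006,0.003,0,-0.002,0],[0.03,-0.002,0.006,0.003,0,-0.002,0],[0.045,-0.002,0.006,0.003,0,-0.002,0],[0.045,-0.002,0.006,0.003,0,-0.002,0],[0.045,-0.002,0.006,0.003,0,-0.002,0]]'; python3 -m pendant '[[0,0,0,0,0,0,0],[0,0,0,0,0,0,0],[0,0,0,0,0,0,0]]';python3 go.py 562.1 -105.2 18 -8
```

```text
time_s: 27.25
position: [560.5, -105.6, 38.2]
eef_rot: [[0.001, 0.99, -0.139], [0.001, -0.139, -0.99], [-1.0, 0.001, -0.001]]
force: [-0.1, -0.8, -1.5]
opening: 0.661
time_s: 27.5
position: [560.6, -105.7, 38.2]
eef_rot: [[0.002, 0.99, -0.139], [0.001, -0.139, -0.99], [-1.0, 0.001, -0.001]]
force: [0.4, -0.8, -0.8]
opening: 0.661
t 27.5 pos [ 560.6 -105.7   38.2] yaw -8.0 F [ 0.4 -0.8 -0.8] open 0.661 q [ 21.  44. -20. 105.  25.  35. -22.]
shift [ 0.0202  0.0014 -0.0006]  turn [-0.     -0.0007 -0.0009]  rows 0.5
```

```bash
python3 -m pendant '[[0.008,0.002,-0.001,0,0,0,0],[0.014,0.002,-0.001,0,0,0,0],[0.019,0.002,-0.001,0,0,0,0],[0.02,0.002,-0.001,0,0,0,0],[0.02,0.002,-0.001,0,0,0,0]]'; python3 -m pendant '[[0,0,0,0,0,0,0],[0,0,0,0,0,0,0]]';python3 go.py 562.1 -105.2 17 -8;  python3 - <<'E'
from h import *; from plant import capture
c=capture("scene"); cv2.imwrite("pics/s12.png",cv2.resize(c["frame"][160:290,150:290],(600,557)))
E
```

```text
time_s: 27.92
position: [561.6, -104.8, 16.7]
eef_rot: [[-0.002, 0.99, -0.139], [0.001, -0.139, -0.99], [-1.0, -0.002, -0.001]]
force: [-1.1, 0.7, 3.0]
opening: 0.663
time_s: 28.08
position: [561.5, -104.8, 16.7]
eef_rot: [[-0.002, 0.99, -0.139], [0.001, -0.139, -0.99], [-1.0, -0.002, -0.001]]
force: [-0.7, 1.0, 2.4]
opening: 0.661
t 28.08 pos [ 561.5 -104.8   16.7] yaw -8.0 F [-0.7  1.   2.4] open 0.661 q [ 20.  46. -19. 105.  25.  33. -23.]
shift [-0.0003  0.0006  0.0003]  turn [ 0.0001 -0.0007  0.0011]  rows 0.0
```

View pics/s12.png

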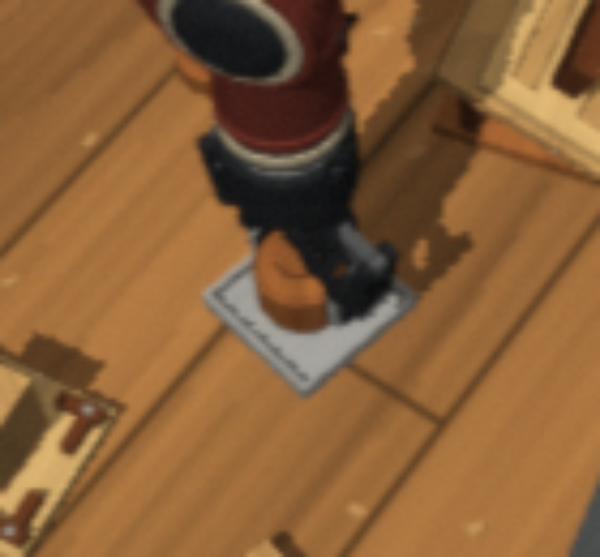

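The foot (290,285) is on the tray floor; the wrist reads about 2.4 N of upward contact. Release and lift.

```bash
python3 -m pendant '[[-0.001,0,0,0,0,0,0.7],[-0.001,0,0,0,0,0,0.78],[-0.001,0,0,0,0,0,0.86],[-0.001,0,0,0,0,0,0.92],[-0.001,0,0,0,0,0,0.92]]'; python3 -m pendant '[[0,0,0,0,0,0,0.92],[0,0,0,0,0,0,0.92],[-0.03,0,0,0,0,0,0.92],[-0.07,0,0,0,0,0,0.92],[-0.11,0,0,0,0,0,0.92]]';python3 -m pendant '[[-0.04,0,0,0,0,0,1],[-0.08,0,0,0,0,0,1],[-0.12,0,0,0,0,0,1],[-0.12,0,0,0,0,0,1]]'; python3 go.py 500 -200 300 -8
```

```text
time_s: 28.55
position: [561.7, -105.0, 17.7]
eef_rot: [[-0.001, 0.99, -0.139], [0.001, -0.139, -0.99], [-1.0, -0.001, -0.001]]
force: [-0.1, -0.2, 0.1]
opening: 0.923
time_s: 28.97
position: [560.8, -104.9, 128.1]
eef_rot: [[-0.004, 0.99, -0.139], [0.002, -0.139, -0.99], [-1.0, -0.004, -0.002]]
force: [1.1, -0.3, 0.2]
opening: 0.918
time_s: 29.3
position: [566.8, -104.8, 256.8]
eef_rot: [[0.016, 0.99, -0.139], [-0.001, -0.139, -0.99], [-1.0, 0.016, -0.001]]
force: [1.3, 0.2, 1.7]
opening: 1.004
t 29.3 pos [ 566.8 -104.8  256.8] yaw -8.0 F [1.3 0.2 1.7] open 1.004 q [ 26.  29. -28.  92.  15.  62. -14.]
shift [-0.0442 -0.0521  0.1036]  turn [-0.0001 -0.0009 -0.0104]  rows 3.0
```

```bash
python3 go.py 400 -430 290 -40; python3 -m pendant '[[-0.04,-0.12,0.346,0.35,0,0,1],[-0.04,-0.12,0.346,0.35,0,0,1],[-0.04,-0.12,0.346,0.35,0,0,1],[-0.04,-0.12,0.346,0.35,0,0,1],[-0.04,-0.12,0.346,0.35,0,0,1]]'; python3 -m pendant '[[0,-0.06,0.2,0.15,0,0,1],[0,-0.06,0.2,0.15,0,0,1],[0,-0.06,0.2,0.15,0,0,1],[0,-0.06,0.2,0.15,0,0,1],[0,-0.06,0.2,0.15,0,0,1]]'; python3 -m pendant '[[0,0,0,0,0,0,1],[0,0,0,0,0,0,1],[0,0,0,0,0,0,1]]'
python3 - <<'E'
from m import *; from plant import capture
c=capture("top"); cv2.imwrite("pics/top13.png",c["frame"]); s=capture("scene"); cv2.imwrite("pics/s13.png",s["frame"])
R["blankN"]=(366,432,203,270,66,80);R["spigotN"]=(288,345,170,225,58,72); R["footallN"]=(288,345,170,225,20,72)
for n in("blankN","stops","cradle","spigotN","footallN","tray","ring","offcut","glue"):
    k,p,r=meas(c,n); print(n,k,"rect c",np.round(r[0],1),"size",np.round(r[1],1),"ang",round(r[2],1),"mean",np.round(p.mean(0),1))
W=cloud(c); f=c["frame"]; a=np.radians(193.1); ex=np.array([np.cos(a),np.sin(a)]); ey=np.array([-ex[1],ex[0]])
o=np.array([592.3,111.8]); S=W[140:222,180:260]
X=(S[...,:2]-o)@ex; Y=(S[...,:2]-o)@ey; Z=S[...,2]-.9; t=np.radians(25)
n=(-np.sin(t)*(X+60)+np.cos(t)*(Z-22)); q=np.cos(t)*(X+60)+np.sin(t)*(Z-22)
for lo,hi in((5,11.5),(36,46)):
    m=(n>lo)&(n<hi)&(q>3)&(q<115)&(abs(Y)<75); print("template",m.sum(),np.median(n[m]),cv2.minAreaRect(np.c_[q[m],Y[m]].astype(np.float32)))
E
```

```text
t 29.3 pos [ 566.8 -104.8  256.8] yaw -8.0 F [1.3 0.2 1.7] open 1.004 q [ 26.  29. -28.  92.  15.  62. -14.]
shift [-0.0357 -0.1193  0.3453]  turn [ 0.3554 -0.0038 -0.0099]  rows 8.8
time_s: 29.72
position: [466.3, -290.9, 270.5]
eef_rot: [[-0.001, 0.769, -0.64], [0.001, -0.64, -0.769], [-1.0, -0.001, 0.0]]
force: [1.0, -0.7, 0.1]
opening: 1.002
time_s: 30.13
position: [292.5, -406.0, 270.3]
eef_rot: [[-0.001, 0.602, -0.798], [0.001, -0.798, -0.602], [-1.0, -0.001, 0.0]]
force: [0.6, -0.8, -0.5]
opening: 0.999
time_s: 30.38
position: [294.7, -405.0, 270.2]
eef_rot: [[-0.0, 0.602, -0.799], [0.002, -0.799, -0.602], [-1.0, -0.002, -0.001]]
force: [0.2, 0.6, 1.0]
opening: 0.998
blankN 604 rect c [ 469.1 -286.9] size [49.9 51. ] ang 8.5 mean [ 468.9 -285.8   72.4]
stops 345 rect c [ 471.  -288.6] size [100.6  93.1] ang 8.9 mean [ 471.5 -285.4   20.4]
cradle 1359 rect c [ 470.7 -288.1] size [104.2 104.8] ang 8.5 mean [ 471.9 -278.    14.8]
spigotN 162 rect c [ 559.6 -105.4] size [28.8 28.4] ang 79.9 mean [ 559.3 -105.1   64. ]
footallN 581 rect c [ 559.1 -105.7] size [55.3 56.5] ang 42.7 mean [ 557.7 -103.3   56. ]
tray 289 rect c [ 562.3 -105.2] size [92.1 92.4] ang 79.1 mean [ 562.1 -107.3   13. ]
ring 391 rect c [402.3   4.3] size [49.  50.5] ang 88.2 mean [402.6   3.8  18.3]
offcut 757 rect c [ 679.5 -277.2] size [40.8 94.9] ang 74.3 mean [ 678.3 -276.    22. ]
glue 775 rect c [763.7  17.8] size [52.1 46.6] ang 89.2 mean [755.9  16.9  98.4]
template 1145 8.486149916959892 ((50.91389083862305, -0.402008056640625), (95.716796875, 120.06976318359375), 0.058863651007413864)
template 279 40.28460569333485 ((47.81365203857422, -0.037448883056640625), (21.572189331054688, 69.74066162109375), 0.16764405369758606)
```

View pics/top13.png

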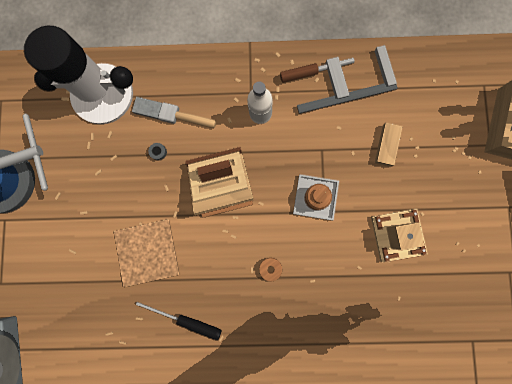

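View pics/s13.png

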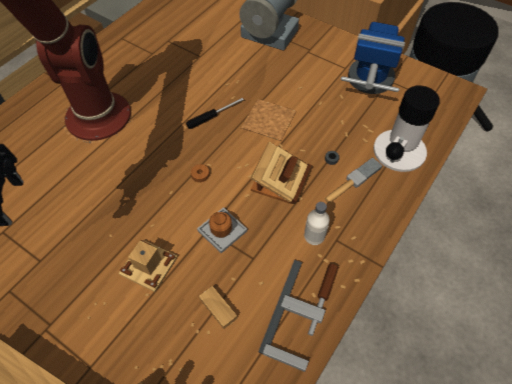

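Both views show everything in place. In the top view the template is on the stand (220,180), the foot is in the tray (318,196), the blank is in the cradle (408,236) and the mat is empty. The bystanders have moved less than 1 mm. Handing in.

```bash
python3 -c "
from plant import job_done; print(job_done())"
```

```text
the job is handed in; nothing more can be done
None
```

The job is done and handed in after about 30 s of robot time. I put the template on the stand, parked the foot on the mat, set the blank in the cradle and then set the foot in the tray. `job_done()` gives no verdict, so the results below are my own camera measurements.

| Piece | Last check | Allowed |
|---|---|---|
| Template | Flat on the stand's face, edge at the lip within about 2 mm, sideways offset under 1 mm, parallel within 0.2° | 10 mm, 20 mm, about 5.7° (0.1 rad) |
| Blank | Upright on the cradle floor, about 2 mm from centre, square to the stops | 14 mm |
| Foot | Upright on the tray floor, about 3 mm from centre | 16 mm |
| Ring, offcut, glue bottle | Each moved less than 1 mm | 20 mm |

- **Released:** the gripper is open and the arm is clear of everything.
- **Disagreements between views:** the two cameras differed by about 1–2 mm, within their stated calibration. One depth reading of the foot on the mat was about 7 mm off because it caught the foot's side. I ignored it and used the recorded release position, and the second grasp was sound.

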